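Fit the idler pulley on a belt tensioner and lock it with its hairpin clip

TASK

Slip the loose black idler pulley onto the cross-drilled stub axle of the belt tensioner and set it gently all the way down on its shoulder. Then slide the red-looped hairpin clip's straight leg through the axle's cross hole and push until its wavy spring leg snaps round the shank and hugs it; the axle's carriage gives way before it meets its stop, so go by feel, and force nothing (push with no more than 15 N). Leave the tools lying around where they are.

Things in the scene. Friction and masses are not known exactly. Their poses are not given: they have to be found in the camera images.
- drive: belt drive unit fixed on the bench, plate 278 x 110 x 10 mm. Origin on the bench under the tensioner's middle; z up, x along slide and cross hole, to the gearmotor. Plate x -95..183, y -55..55 mm; end blocks (top 34) at x -69..-57 and 57..69; drive pulley axis x 138, top 72; motor on the -y side to y -126, top 66 mm. Bring the clip from the open -x end, pushing to +x.
- axle_hole (a point): centre of the 7 mm cross hole of the upright 16 mm stub axle, whose chamfered top is 12.5 mm above; hole along x (the drive's x), z up. Pulley's shoulder 28 mm below, carriage top (54 x 84 mm) 31 mm below. Carriage and axle slide along x with 4 N of friction; pushed to +x they run 2 to 30 mm, different each time, until they meet the adjuster screw's tip.
- pulley: loose black V-belt idler pulley, 54 mm diameter, 24 mm high, bore 18.5 mm, 0.15 kg, lying flat. Origin at the centre of its underside, z up along the bore. Seated, its underside is 28 mm below the hole's centre, its top 4 mm below.
- clip: loose hairpin clip of 5 mm steel wire lying flat; red loop 22 mm wide, 8 mm thick, its parallel sides x -14..14 mm for gripping. Origin under the loop's middle, wire centre 4 mm up, x along the legs, z up. Straight leg at y -7, rounded end at x 84.5 mm; wavy spring leg at +y. It meets the shank when the loop is 70 mm off, takes 6 to 11 N, then drops in at 50 mm; beyond, its throat stops it firmly.
- clip_seat (a point): point on the clip's straight leg (clip x = 50, y = -7, z = 4 mm) that lies in the centre of the axle when the bow of the spring leg hugs the shank
- clip_tip (a point): rounded end of the clip's straight leg (clip x = 84.5, y = -7, z = 4 mm)
- longnose: yellow long-nose pliers lying on the bench, 182 mm long; a bystander
- driver_red: red screwdriver lying on the bench, 194 mm long; a bystander
- tape_black: roll of black tape lying flat, 62 mm diameter, 19 mm high; a bystander
- hex_key: bent hex key lying flat, 111 mm long; a bystander

How it is judged:
By the outcome, as a careful person would: the job done as asked, in the order asked, and still so for the second after the job is handed in, with the robot touching nothing.
It also fails if it takes over 64 s, if anything falls off the work surface, if the arm or the gripper's body presses on something with over 40 N, if the wrist force passes 120 N, or if a joint passes its speed limit or range.

ROBOT

A 6-joint arm with a two-finger parallel gripper is mounted at the origin on a cart in front of the work surface, level with it; the furniture and walls round the work are solid. World frame = base frame: x ahead of the robot, y to its left, z up, the work surface at z = 0. Lengths are in mm, angles in rad, forces in N, time in s.
With the tool pointing down it reaches from about 275 to 1000 mm from the base axis. Payload 8.4 kg.
Tool frame: the origin (TCP) lies midway between the tips of the shut fingers; the grasp point (between the pads) lies 19 mm behind it; z points along the fingers, y is the line along which they close (so a half turn about z gives the same grasp; the last joint's range is limited). The gripper opens to 85 mm and grips with 20 to 120 N. Pads are 22 mm wide; open, the fingers measure 114 mm over their backs; the gripper's body (76 mm by 85 mm) begins 54 mm behind the grasp point. The pads swing forward as they close: fully open they stand 13 mm farther back than shut.
Start: joints at [-1.35, 0.353, 1.633, -0, 1.155, -0.002], TCP at [138.099, -609.554, 231.281] pointing down, gripper open.
Joint ranges: [-2.63, 2.63], [-0.92, 2.1], [0.06, 2.66], [-1.3, 4.44], [0, 2.69], [-3.02, 3.02]. Speed limits (rad/s): [2.22, 2.22, 2.79, 3.14, 3.14, 3.14].

INTERFACE

Orientations are given as [roll, pitch, yaw] about the fixed x, y, z axes, in that order (R = Rz(yaw) Ry(pitch) Rx(roll)).
In Python, from rig import r, imaging gives the robot as it stands. The module is installed in compiled form; this text tells all that it offers.
- The arm moves only by the tool arm_command, never from a script. Its argument "deltas" is a list of rows, each an object of numbers: "hand": the finger opening in mm, from 0 to 85.4; "tx", "ty", "tz": the shift along the tool's x, y, z in mm; "wx", "wy", "wz": the turn, a rotation vector about the tool's x, y, z in rad. A call has 1 to 8 rows; each row shifts and turns the commanded pose from where the row before left it, along the tool's axes as they then stand; what a row does not reach is not made up. A row lasts 1/8 s, in which the tool goes at most 62.5 mm and 10.7 degrees, less where a joint would pass 70% of its speed; a pose out of reach is approached as far as the arm can. A call with a gripper value outside its range is refused whole. The fingers move at their own pace and stop on an object; "squeeze" is the grip in N (left out, the last holds). Time passes only in rows, so rows that do not move let the fingers close. It gives the time, the measured TCP pose, the force, the opening and the grip force at its end, in the units of the state.
- r.sense(): the state, without advancing time (a new reading comes with each control period).
- imaging.grab_frame(name): name is "scene" or "top"; returns a dict with "image" (400x640x3 uint8, red, green, blue), "mtx" (3x3 intrinsics, pixels), "world_to_cam" (4x4, takes a point from world to camera coordinates). Camera axes: x right, y up, looking along -z (the intrinsics and any distortion apply to the point x, -y, -z); pixel columns grow to the right and rows downward; lengths in mm; the calibration is good to about 2 mm. A picture is of the moment at which its call begins. There is no depth.
- r.sign_off(): hands the job in; it is judged then, once.
The state is a dict: "clock": time; "qpos": joint angles; "qvel": joint speeds; "joint_efforts": joint torques, N m; "eef_pos": TCP position; "tcp_rot": TCP orientation; "contact_force": force on the tool from outside, world axes, zero at the start; "wrist_torque": the same for the moment, N m; "opening": opening from 0.0 (shut) to 1.0 (fully open); "grasp_force": force on a finger pad.
Only numpy, scipy, OpenCV 4.12 (cv2) and the standard library are available. Lean on these libraries where they do the work, as an engineer would, in place of code of your own. Each camera call takes 0.05 s, during which the arm holds its last target. There are 200 camera calls.

## Working session

There is one attempt and no reset: what is moved stays moved. The work goes in short steps, Python scripts to look and compute and a tool call to move; the robot and the scene stay as the last step left them, time stands still between calls to the robot, and variables do not carry over. Pictures are saved under pics/ and viewed, at most 10 in all, crops included, and the job is handed in when it is done.

Besides the shell and the picture viewer there is one more tool, called after "Call:" by a JSON object that holds its "name" and its "arguments", one argument or row to a line. arm_command: Moves the arm, as the interface text tells. Its arguments: {"type":"object","properties":{"deltas":{"type":"array"},"squeeze":{"type":"number"}},"required":["deltas"]}

```bash
mkdir -p pics; cat > h.py <<'E'
import numpy as np, cv2
from rig import r, imaging
def grab(n,save=None):
    f=imaging.grab_frame(n)
    if save: cv2.imwrite('pics/'+save,cv2.cvtColor(f['image'],cv2.COLOR_RGB2BGR))
    return f
def ray(f,u,v):
    K=np.array(f['mtx']);T=np.array(f['world_to_cam'])
    d=np.linalg.inv(K)@[u,v,1]; d=np.array([d[0],-d[1],-d[2]])
    R=T[:3,:3]; return -R.T@T[:3,3], R.T@d
def onz(f,u,v,z):
    c,d=ray(f,u,v); return (c+d*(z-c[2])/d[2])
def proj(f,p):
    T=np.array(f['world_to_cam']); q=T[:3,:3]@np.array(p)+T[:3,3]
    w=np.array(f['mtx'])@[q[0],-q[1],-q[2]]; return w[:2]/w[2]
E
python3 - <<'E'
from h import *
np.set_printoptions(precision=3,suppress=True)
for n in('scene','top'):
    f=grab(n,n+'0.png'); print(n,{k:np.array(v) for k,v in f.items() if k!='image'}, ray(f,320,200)[0])
print(r.sense())
E
```

```text
scene {'mtx': array([[400.242,   0.   , 324.029],
       [  0.   , 400.242, 202.051],
       [  0.   ,   0.   ,   1.   ]]), 'world_to_cam': array([[    0.903,    -0.429,    -0.009,  -586.895],
       [    0.343,     0.708,     0.617,   -72.73 ],
       [   -0.258,    -0.56 ,     0.787, -1022.609],
       [    0.   ,     0.   ,     0.   ,     1.   ]])} [ 290.796 -773.319  844.322]
top {'mtx': array([[415.292,   0.   , 319.783],
       [  0.   , 415.292, 196.188],
       [  0.   ,   0.   ,   1.   ]]), 'world_to_cam': array([[   -0.014,    -1.   ,    -0.002,  -230.034],
       [    0.991,    -0.014,     0.136,  -554.432],
       [   -0.136,    -0.   ,     0.991, -1097.886],
       [    0.   ,     0.   ,     0.   ,     1.   ]])} [ 397.139 -237.811 1162.493]
{'clock': 0.1, 'qpos': array([-1.35 ,  0.354,  1.634,  0.   ,  1.155, -0.002]), 'qvel': array([ 0.   , -0.003,  0.   ,  0.001,  0.   , -0.001]), 'joint_efforts': array([  0.   , -60.636, -34.282,  -0.   ,   0.004,  -0.   ]), 'eef_pos': array([ 138.029, -609.134,  230.646]), 'tcp_rot': array([-3.14 , -0.   ,  0.223]), 'contact_force': array([ 0.884, -0.304,  0.211]), 'wrist_torque': array([-0.005, -0.075,  0.015]), 'grasp_force': 0.0, 'opening': 0.9962608051539545}
```

View pics/top0.png

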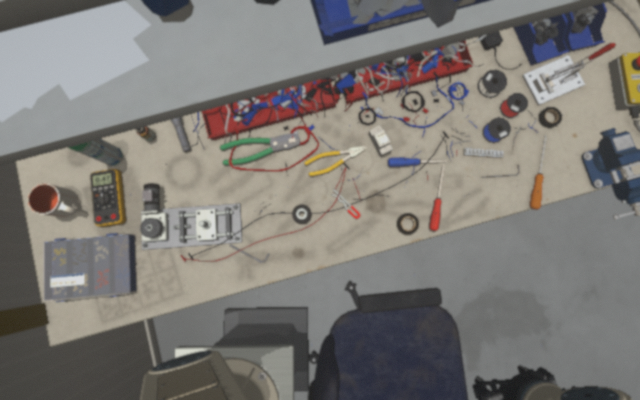

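View pics/scene0.png

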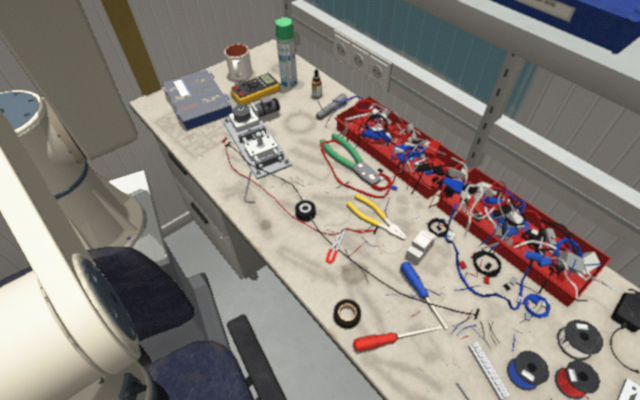

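The top view shows the drive at about (190,227), the pulley at (301,214), the red clip loop at (353,212) and the tape at (408,223). The drive's motor end points left in the image, which is world +y. Next I'll zoom in.

```bash
python3 - <<'E'
import cv2,numpy as np
t=cv2.imread('pics/top0.png');s=cv2.imread('pics/scene0.png')
a=cv2.resize(t[175:260,135:245],None,fx=4,fy=4,interpolation=cv2.INTER_CUBIC)[:300]
a=cv2.resize(t[180:255,135:235],(400,300),interpolation=cv2.INTER_CUBIC)
b=cv2.resize(t[180:255,285:385],(400,300),interpolation=cv2.INTER_CUBIC)
c=cv2.resize(s[100:175,210:310],(400,300),interpolation=cv2.INTER_CUBIC)
d=cv2.resize(s[195:270,280:380],(400,300),interpolation=cv2.INTER_CUBIC)
cv2.imwrite('pics/z1.png',np.vstack([np.hstack([a,b]),np.hstack([c,d])]))
E
```

```text
(no output)
```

View pics/z1.png

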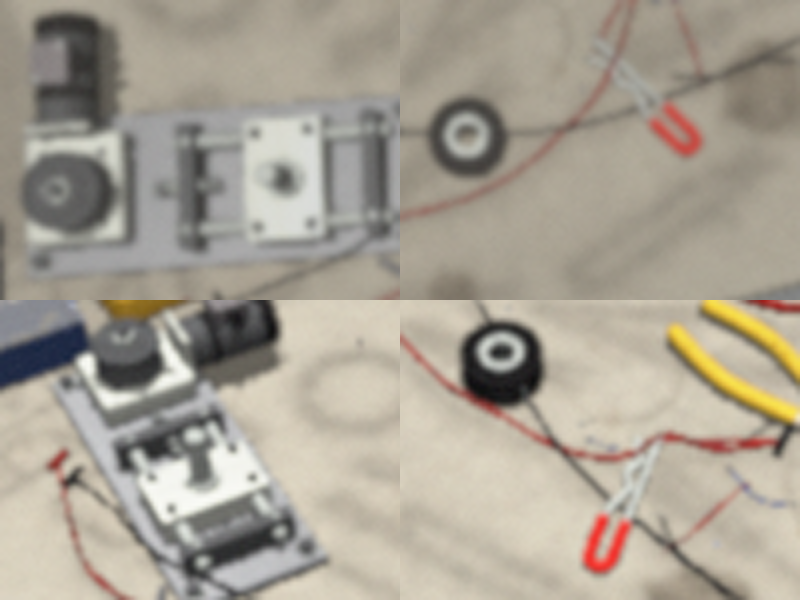

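```bash
cat >> h.py <<'E'
def tri(f,p,g,q):
    c1,d1=ray(f,*p);c2,d2=ray(g,*q)
    s=np.linalg.lstsq(np.c_[d1,-d2],c2-c1,rcond=None)[0]
    a=c1+d1*s[0];b=c2+d2*s[1];return (a+b)/2,np.linalg.norm(a-b)
def blob(m,box):
    x0,y0,x1,y1=box; k=np.zeros(m.shape,np.uint8);k[y0:y1,x0:x1]=m[y0:y1,x0:x1].astype(np.uint8)*255
    cs,_=cv2.findContours(k,cv2.RETR_EXTERNAL,cv2.CHAIN_APPROX_NONE); return max(cs,key=cv2.contourArea)
def red(im):
    i=im.astype(int); return (i[...,0]>150)&(i[...,1]<110)&(i[...,2]<110)
E
python3 - <<'E'
from h import *
np.set_printoptions(precision=1,suppress=True)
t=grab('top');s=grab('scene')
def white(im,th): 
    i=im.astype(int); return (i.min(2)>th)
# carriage
R={}
for n,f,box in(('t',t,(193,205,220,244)),('s',s,(242,130,280,158))):
    for th in(195,205,215):
        c=blob(white(f['image'],th),box); print(n,th,cv2.contourArea(c),np.array(cv2.boxPoints(cv2.minAreaRect(c))).round(1).tolist())
# pulley outer (dark) and hub
for n,f,box in(('t',t,(290,200,315,228)),('s',s,(292,198,320,226))):
    i=f['image'].astype(int); c=blob(i.max(2)<95,box); e=cv2.minEnclosingCircle(c); h=blob(i.min(2)>150,(box[0]+6,box[1]+5,box[2]-6,box[3]-6))
    print(n,'pulley',e,cv2.minAreaRect(c)[:2],'hub',cv2.minAreaRect(h)[:2])
    R[n]=e[0]
print('pulley top ray z12',onz(t,*R['t'],20))
for n,f,box in(('t',t,(340,195,370,225)),('s',s,(318,235,350,268))):
    c=blob(red(f['image']),box); q=cv2.boxPoints(cv2.minAreaRect(c)); print(n,cv2.contourArea(c),np.array([onz(f,*p,4) for p in q])[:,:2].tolist())
for n,f,ps in(('t',t,((206,224.5),(202,226))),('s',s,((260,133.7),(261,148)))): print(ps)
E
```

```text
t 195 391.0 [[197.0, 210.0], [214.0, 210.0], [214.0, 238.0], [197.0, 238.0]]
t 205 182.0 [[196.5, 211.39999389648438], [212.89999389648438, 210.1999969482422], [214.8000030517578, 237.1999969482422], [198.5, 238.3000030517578]]
t 215 7.5 [[209.8000030517578, 231.5], [213.0, 224.0], [215.5, 225.10000610351562], [212.3000030517578, 232.60000610351562]]
s 195 272.0 [[242.60000610351562, 139.5], [271.3999938964844, 128.89999389648438], [277.3999938964844, 145.1999969482422], [248.60000610351562, 155.8000030517578]]
s 205 226.0 [[244.0, 143.39999389648438], [271.3999938964844, 132.39999389648438], [276.5, 145.1999969482422], [249.10000610351562, 156.1999969482422]]
s 215 204.0 [[244.10000610351562, 143.5], [272.20001220703125, 133.39999389648438], [276.5, 145.5], [248.39999389648438, 155.5]]
t pulley ((301.3333435058594, 214.0), 9.386849403381348) ((301.5000305175781, 214.00003051757812), (17.677669525146484, 17.677669525146484)) hub ((301.0, 213.5), (9.0, 8.0))
s pulley ((304.9545593261719, 210.29220581054688), 10.707976341247559) ((305.10003662109375, 210.30001831054688), (21.20993995666504, 19.473453521728516)) hub ((305.0, 207.0), (8.0, 10.0))
pulley top ray z12 [ 504.7 -186.1   20. ]
t 38.5 [[512.8542953767496, -313.3344060690665], [526.7492513081074, -327.67975215067776], [502.49539853454746, -350.87932711803177], [488.67874361015254, -336.53707100343297]]
s 45.0 [[491.2872074892844, -337.3981298867298], [515.6478705628982, -310.16441212150295], [529.5315482857634, -325.04503308688174], [504.9823037913045, -351.8234792533116]]
((206, 224.5), (202, 226))
((260, 133.7), (261, 148))
```

```bash
python3 - <<'E'
from h import *
np.set_printoptions(precision=2,suppress=True)
F={}
for n in('top','scene'):
    fs=[grab(n) for _ in range(4)]; f=fs[0]; f['image']=np.mean([g['image'] for g in fs],0); F[n]=f; print(n,'noise',np.std([g['image'][224,206] for g in fs]))
t,s=F['top'],F['scene']
np.savez('m.npz',t=t['image'],s=s['image'])
# carriage by half-level threshold at upsample
for n,f,box in(('t',t,(190,200,224,246)),('s',s,(238,120,284,164))):
    x0,y0,x1,y1=box; g=cv2.resize(f['image'][y0:y1,x0:x1].astype(np.float32).min(2),None,fx=8,fy=8,interpolation=cv2.INTER_CUBIC)
    for th in (175,190):
        k=cv2.morphologyEx((g>th).astype(np.uint8),cv2.MORPH_OPEN,np.ones((33,33)))
        c=blob(k>0,(0,0,9999,9999)); h=cv2.convexHull(c); q=cv2.approxPolyDP(h,20,True)[:,0]
        print(n,th,((q+.5)/8-.5+[x0,y0]).tolist())
# plate saturation
im=t['image'].astype(np.float32); sat=(im[...,0]-im[...,2])
g=cv2.resize(sat[190:260,130:255],None,fx=6,fy=6,interpolation=cv2.INTER_CUBIC)
print('sat plate/bench',sat[240,190],sat[252,190],sat[190,200])
im2=cv2.resize(np.clip(t['image'][195:255,135:245],0,255).astype(np.uint8),(770,420),interpolation=cv2.INTER_CUBIC)
cv2.imwrite('pics/z2.png',im2[...,::-1])
E
```

```text
top noise 1.7473938928205817
scene noise 3.173512337388269
t 175 [[209.9375, 208.9375], [214.3125, 213.0625], [215.0625, 233.9375], [210.9375, 238.6875], [200.5625, 238.9375], [195.1875, 232.6875], [195.8125, 214.4375], [199.9375, 209.0625]]
t 190 [[214.4375, 226.1875], [214.5625, 233.4375], [210.1875, 238.3125], [201.0625, 238.4375], [196.4375, 233.6875], [196.0625, 226.3125]]
s 175 [[282.4375, 119.5625], [283.4375, 150.3125], [263.3125, 149.1875], [266.9375, 122.1875]]
s 190 [[261.4375, 151.3125], [253.5625, 152.8125], [247.5625, 150.5625], [248.6875, 140.9375], [256.1875, 140.0625]]
sat plate/bench -0.25 21.25 23.5
```

View pics/z2.png

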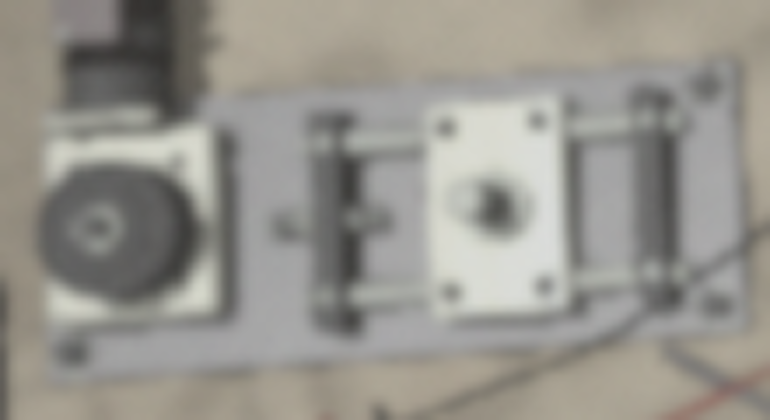

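The z2 crop shows carriage corners at (428,102), (558,97), (568,312) and (435,318), the axle top at about (470,198), and the plate's right edge from (740,62) to (745,330).

```bash
python3 - <<'E'
from h import *
np.set_printoptions(precision=1,suppress=True)
t=grab('top');s=grab('scene')
P=lambda x,y:((x+.5)/7-.5+135,(y+.5)/7-.5+195)
for n,p in dict(tr=(740,62),br=(745,330),bl=(50,380),tm=(205,98)).items(): print(n,onz(t,*P(*p),10))
a,e=tri(t,P(470,198),s,(259.1,133.6)); print('axletop',a,e)
c,e=tri(t,P(497,207),s,(260.5,144)); print('carr',c,e)
for z in(40,45,50,55,60):
    q=np.array([onz(t,*P(*p),z) for p in((428,102),(558,97),(568,312),(435,318))]); print(z,np.linalg.norm(q-np.roll(q,1,0),axis=1),q.mean(0))
print(onz(t,*P(470,198),85),onz(s,259.1,133.6,85))
print('motor/drive pulley top', onz(t,*P(97,228),72))
E
```

```text
tr [537.6 -15.2  10. ]
br [431.2 -18.5  10. ]
bl [415.3 255.   10. ]
tm [526.2 198.1  10. ]
axletop [480.9  71.   80. ] 3.0254931268262477
carr [480.1  72.1  39.6] 2.398117297296224
40 [83.7 50.5 83.4 51.1] [479.   72.2  40. ]
45 [83.3 50.3 83.  50.9] [478.6  70.8  45. ]
50 [82.9 50.  82.6 50.7] [478.3  69.4  50. ]
55 [82.6 49.8 82.3 50.4] [477.9  68.   55. ]
60 [82.2 49.6 81.9 50.2] [477.5  66.6  60. ]
[479.1  69.9  85. ] [481.2  65.2  85. ]
motor/drive pulley top [470.7 213.3  72. ]
```

Call:
{"name": "arm_command", "arguments": {
  "deltas": [
    {"tx": 0, "ty": -50, "tz": 0, "hand": 85, "wz": -0.1},
    {"tx": 50, "ty": -30, "wz": -0.15},
    {"tx": 55, "ty": -20, "wz": -0.15},
    {"tx": 60, "wz": -0.15},
    {"tx": 60, "wz": -0.15},
    {"tx": 60, "wz": -0.15},
    {"tx": 60, "wz": -0.15},
    {"wz": -0.18}
  ]
}}

```text
schema error: expected keys hand, tx, ty, tz, wx, wy, wz
```

```bash
cat >> h.py <<'E'
import json
from scipy.spatial.transform import Rotation as Ro
def plan(p0,yaw0,p1,yaw1,n,hand):
    p0=np.array(p0,float);out=[];p1=np.array(p1,float)
    y=yaw0;p=p0.copy()
    for k in range(1,n+1):
        tgt=p0+(p1-p0)*k/n; R=Ro.from_euler('xyz',[np.pi,0,y]).as_matrix(); d=np.round(R.T@(tgt-p),1); w=round(-(yaw1-yaw0)/n,3)
        out.append(dict(hand=hand,tx=d[0],ty=d[1],tz=d[2],wx=0,wy=0,wz=w)); p=p+R@d; y-=w
    print(json.dumps(out))
E
python3 -c "
from h import *
plan([138.1,-609.5,231.3],.223,[505,-186,130],1.625,10,85)"
```

```text
[{"hand": 85, "tx": 45.1, "ty": -33.2, "tz": 10.1, "wx": 0, "wy": 0, "wz": -0.14}, {"hand": 85, "tx": 49.4, "ty": -26.5, "tz": 10.2, "wx": 0, "wy": 0, "wz": -0.14}, {"hand": 85, "tx": 52.5, "ty": -19.5, "tz": 10.1, "wx": 0, "wy": 0, "wz": -0.14}, {"hand": 85, "tx": 54.8, "ty": -11.9, "tz": 10.1, "wx": 0, "wy": 0, "wz": -0.14}, {"hand": 85, "tx": 55.9, "ty": -4.1, "tz": 10.2, "wx": 0, "wy": 0, "wz": -0.14}, {"hand": 85, "tx": 55.9, "ty": 3.7, "tz": 10.1, "wx": 0, "wy": 0, "wz": -0.14}, {"hand": 85, "tx": 54.8, "ty": 11.5, "tz": 10.1, "wx": 0, "wy": 0, "wz": -0.14}, {"hand": 85, "tx": 52.7, "ty": 19.0, "tz": 10.1, "wx": 0, "wy": 0, "wz": -0.14}, {"hand": 85, "tx": 49.6, "ty": 26.2, "tz": 10.2, "wx": 0, "wy": 0, "wz": -0.14}, {"hand": 85, "tx": 45.4, "ty": 32.8, "tz": 10.1, "wx": 0, "wy": 0, "wz": -0.14}]
```

Call:
{"name": "arm_command", "arguments": {
  "deltas": [
    {"hand": 85, "tx": 45, "ty": -33, "tz": 10, "wx": 0, "wy": 0, "wz": -0.14},
    {"hand": 85, "tx": 49, "ty": -26, "tz": 10, "wx": 0, "wy": 0, "wz": -0.14},
    {"hand": 85, "tx": 53, "ty": -20, "tz": 10, "wx": 0, "wy": 0, "wz": -0.14},
    {"hand": 85, "tx": 55, "ty": -12, "tz": 10, "wx": 0, "wy": 0, "wz": -0.14},
    {"hand": 85, "tx": 56, "ty": -4, "tz": 10, "wx": 0, "wy": 0, "wz": -0.14},
    {"hand": 85, "tx": 56, "ty": 4, "tz": 10, "wx": 0, "wy": 0, "wz": -0.14},
    {"hand": 85, "tx": 55, "ty": 12, "tz": 10, "wx": 0, "wy": 0, "wz": -0.14},
    {"hand": 85, "tx": 53, "ty": 19, "tz": 10, "wx": 0, "wy": 0, "wz": -0.14}
  ]
}}

```text
clock: 1.7
eef_pos: [434.1, -269.4, 151.3]
tcp_rot: [3.141, 0.0, 1.347]
contact_force: [0.2, -0.1, 0.4]
opening: 0.992
grasp_force: 0.0
```

Call:
{"name": "arm_command", "arguments": {
  "deltas": [
    {"hand": 85, "tx": 49, "ty": 26, "tz": 10, "wx": 0, "wy": 0, "wz": -0.14},
    {"hand": 85, "tx": 45, "ty": 33, "tz": 10, "wx": 0, "wy": 0, "wz": -0.14},
    {"hand": 85, "tx": 0, "ty": 0, "tz": 0, "wx": 0, "wy": 0, "wz": 0},
    {"hand": 85, "tx": 0, "ty": 0, "tz": 0, "wx": 0, "wy": 0, "wz": 0}
  ]
}}

```text
clock: 2.2
eef_pos: [505.8, -186.8, 131.2]
tcp_rot: [-3.141, 0.0, 1.623]
contact_force: [-0.0, 0.2, 0.2]
opening: 0.994
grasp_force: 0.0
```

Call:
{"name": "arm_command", "arguments": {
  "deltas": [
    {"hand": 85, "tx": 0, "ty": 0, "tz": 45, "wx": 0, "wy": 0, "wz": 0},
    {"hand": 85, "tx": 0, "ty": 0, "tz": 45, "wx": 0, "wy": 0, "wz": 0},
    {"hand": 85, "tx": 0, "ty": 0, "tz": 25, "wx": 0, "wy": 0, "wz": 0},
    {"hand": 85, "tx": 0, "ty": 0, "tz": 11, "wx": 0, "wy": 0, "wz": 0},
    {"hand": 85, "tx": 0, "ty": 0, "tz": 0, "wx": 0, "wy": 0, "wz": 0},
    {"hand": 45, "tx": 0, "ty": 0, "tz": 0, "wx": 0, "wy": 0, "wz": 0},
    {"hand": 45, "tx": 0, "ty": 0, "tz": 0, "wx": 0, "wy": 0, "wz": 0},
    {"hand": 45, "tx": 0, "ty": 0, "tz": 0, "wx": 0, "wy": 0, "wz": 0}
  ],
  "squeeze": 30
}}

```text
clock: 3.2
eef_pos: [506.8, -187.3, 6.8]
tcp_rot: [3.14, 0.001, 1.623]
contact_force: [-3.1, -1.6, 9.5]
opening: 0.628
grasp_force: 29.9
```

Call:
{"name": "arm_command", "arguments": {
  "deltas": [
    {"hand": 45, "tx": 0, "ty": 0, "tz": 0, "wx": 0, "wy": 0, "wz": 0},
    {"hand": 45, "tx": 0, "ty": 0, "tz": 0, "wx": 0, "wy": 0, "wz": 0},
    {"hand": 45, "tx": 0, "ty": 0, "tz": 0, "wx": 0, "wy": 0, "wz": 0}
  ]
}}

```text
clock: 3.58
eef_pos: [506.8, -187.3, 6.8]
tcp_rot: [3.14, 0.001, 1.623]
contact_force: [-2.5, -1.3, 8.4]
opening: 0.624
grasp_force: 29.8
```

Call:
{"name": "arm_command", "arguments": {
  "deltas": [
    {"hand": 45, "tx": 0, "ty": 0, "tz": -30, "wx": 0, "wy": 0, "wz": 0},
    {"hand": 45, "tx": 0, "ty": 0, "tz": -50, "wx": 0, "wy": 0, "wz": 0},
    {"hand": 45, "tx": 30, "ty": 0, "tz": -38, "wx": 0, "wy": 0, "wz": 0},
    {"hand": 45, "tx": 50, "ty": -3, "tz": 0, "wx": 0, "wy": 0, "wz": 0},
    {"hand": 45, "tx": 55, "ty": -3, "tz": 0, "wx": 0, "wy": 0, "wz": 0},
    {"hand": 45, "tx": 55, "ty": -3, "tz": 0, "wx": 0, "wy": 0, "wz": 0},
    {"hand": 45, "tx": 45, "ty": -3, "tz": 0, "wx": 0, "wy": 0, "wz": 0},
    {"hand": 45, "tx": 23, "ty": -1, "tz": 0, "wx": 0, "wy": 0, "wz": 0}
  ]
}}

```text
clock: 4.58
eef_pos: [479.1, 72.2, 123.9]
tcp_rot: [3.141, -0.0, 1.625]
contact_force: [-0.3, -0.3, -1.5]
opening: 0.626
grasp_force: 32.7
```

Call:
{"name": "arm_command", "arguments": {
  "deltas": [
    {"hand": 45, "tx": 0, "ty": 0, "tz": 0, "wx": 0, "wy": 0, "wz": 0},
    {"hand": 45, "tx": 0, "ty": 0, "tz": 0, "wx": 0, "wy": 0, "wz": 0}
  ]
}}

```text
clock: 4.82
eef_pos: [479.7, 69.6, 123.6]
tcp_rot: [3.141, 0.0, 1.623]
contact_force: [-0.1, -0.2, -2.1]
opening: 0.627
grasp_force: 32.7
```

```bash
python3 - <<'E'
from h import *
t=grab('top');s=grab('scene')
a=cv2.resize(t['image'][180:255,155:255],(400,300),interpolation=cv2.INTER_CUBIC)
c=cv2.resize(s['image'][80:155,210:310],(400,300),interpolation=cv2.INTER_CUBIC)
cv2.imwrite('pics/z3.png',np.hstack([a,c])[...,::-1]); print(r.sense())
E
```

```text
{'clock': 4.925, 'qpos': array([ 1.40275442e-01,  2.78684871e-01,  2.02460704e+00, -2.41427885e-04,
        8.38112259e-01,  8.93735592e-02]), 'qvel': array([-0.00484315,  0.00206987, -0.00160221,  0.00081289, -0.00045884,
        0.00343602]), 'joint_efforts': array([ 4.92787510e-01, -4.81447506e+01, -2.68577135e+01,  1.82479899e-02,
        2.24031246e-03, -9.40705359e-03]), 'eef_pos': array([479.77700258,  69.19862906, 123.43454065]), 'tcp_rot': array([3.14138891e+00, 1.61965338e-04, 1.62185966e+00]), 'contact_force': array([ 0.4231255 , -0.81720387, -2.38171221]), 'wrist_torque': array([-0.0131948 , -0.00476888, -0.00621326]), 'grasp_force': 32.659423160366714, 'opening': 0.6254308513277853}
```

View pics/z3.png

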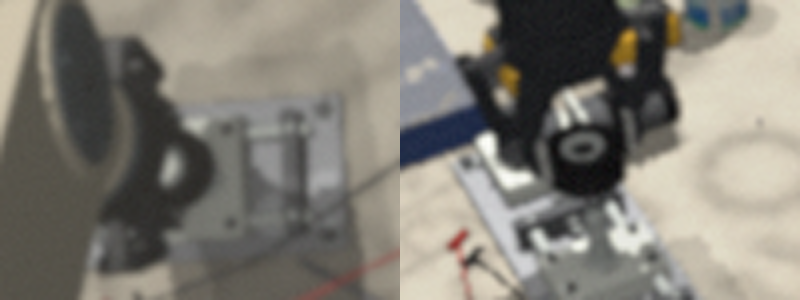

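z3 shows the pulley held level, with its hub at scene pixel (255,117). The axle is hidden in both views.

```bash
python3 - <<'E'
from h import *
np.set_printoptions(precision=1,suppress=True)
m=np.load('m.npz'); s=grab('scene'); t=grab('top')
def cen(im,box,lo,hi,bright=True):
    x0,y0,x1,y1=box; g=im[y0:y1,x0:x1].astype(float).mean(2); w=np.clip((g-lo)/(hi-lo),0,1) if bright else np.clip((hi-g)/(hi-lo),0,1)
    Y,X=np.mgrid[y0:y1,x0:x1]; return (w*X).sum()/w.sum(),(w*Y).sum()/w.sum(),w.sum()
a=cen(s['image'],(248,110,262,123),70,140); print('hub now',a,onz(s,*a[:2],140.6), onz(s,255,117,140.6))
b=cen(m['s'],(298,201,312,213),90,170); print('hub bench scene',b,onz(s,*b[:2],24))
c=cen(m['t'],(295,208,308,220),90,170); print('hub bench top',c,onz(t,*c[:2],24))
print('axle top: scene',onz(s,259.1,133.6,83.5),'top',onz(t,201.6,222.8,83.5))
print(m['s'][126:150,252:269].mean(2).astype(int)); print(m['t'][217:232,196:216].mean(2).astype(int))
E
```

```text
hub now (np.float64(253.28668310727497), np.float64(112.83189478010686), np.float64(23.17142857142857)) [481.1  89.1 140.6] [479.5  70.7 140.6]
hub bench scene (np.float64(304.64299294878515), np.float64(207.11226552090662), np.float64(69.58020833333333)) [ 507.9 -182.6   24. ]
hub bench top (np.float64(301.20725976975484), np.float64(213.6391651656355), np.float64(79.80625)) [ 505.3 -185.9   24. ]
axle top: scene [481.5  66.9  83.5] top [479.3  70.7  83.5]
[[113 129 150 164 177 181 181 181 181 170 148 140 156 176 184 190 194]
 [154 168 181 184 180 171 164 161 169 161 130 113 130 154 174 186 192]
 [180 177 173 167 154 138 129 131 144 139 106  86  90 123 163 181 187]
 [160 151 140 132 121 112 106  99  99  96  86  74  66 104 158 183 184]
 [123 120 114 107  98  92  89  75  69  95 130 127  88  95 153 186 185]
 [106 101  93  86  89 105 114 107  99 133 180 182 133  97 145 185 188]
 [ 87  77  67  79 125 164 179 172 152 156 191 205 169 117 141 182 193]
 [ 75  76  70  97 162 205 217 211 186 156 172 201 193 156 155 184 194]
 [ 98 110  96 107 163 203 211 205 180 140 139 181 205 193 181 187 192]
[... 1642 characters left out ...]
 214 216
  203 164]
 [196 205 200 192 190 188 175 145 110  88  83 103 141 167 176 196 213 216
  206 166]
 [197 207 203 194 188 178 160 132 101  84  85 103 136 163 177 197 214 216
  206 167]
 [197 209 209 204 194 180 161 134 109  96  98 112 135 161 182 203 215 217
  207 169]
 [197 210 213 211 207 196 181 161 137 123 122 130 145 166 192 211 217 217
  207 171]
 [197 210 214 214 213 208 199 185 167 157 152 155 168 185 205 214 218 217
  208 174]
 [195 210 214 214 215 213 208 201 193 188 184 186 196 208 214 217 218 217
  209 178]
 [195 210 213 215 216 216 214 212 209 209 209 210 213 216 217 218 218 217
  211 182]
 [193 209 213 215 216 216 217 215 214 214 216 216 217 217 217 217 218 217
  211 183]]
```

Call:
{"name": "arm_command", "arguments": {
  "deltas": [
    {"hand": 45, "tx": 2.5, "ty": 0, "tz": 10, "wx": 0, "wy": 0, "wz": 0},
    {"hand": 45, "tx": 0, "ty": 0, "tz": 10, "wx": 0, "wy": 0, "wz": 0},
    {"hand": 45, "tx": 0, "ty": 0, "tz": 6, "wx": 0, "wy": 0, "wz": 0},
    {"hand": 45, "tx": 0, "ty": 0, "tz": 2, "wx": 0, "wy": 0, "wz": 0},
    {"hand": 45, "tx": 0, "ty": 0, "tz": 0, "wx": 0, "wy": 0, "wz": 0}
  ]
}}

```text
clock: 5.65
eef_pos: [479.5, 72.6, 95.1]
tcp_rot: [-3.141, 0.0, 1.623]
contact_force: [-0.3, 0.2, -1.2]
opening: 0.623
grasp_force: 32.7
```

```bash
python3 - <<'E'
from h import *
s=grab('scene','s4.png');t=grab('top')
a=cv2.resize(t['image'][195:255,160:240],(400,300),interpolation=cv2.INTER_CUBIC)
c=cv2.resize(s['image'][90:150,225:305],(400,300),interpolation=cv2.INTER_CUBIC)
cv2.imwrite('pics/z4.png',np.hstack([a,c])[...,::-1]); print(r.sense()['eef_pos'])
E
```

```text
[479.70399533  72.59596672  95.44500418]
```

View pics/z4.png

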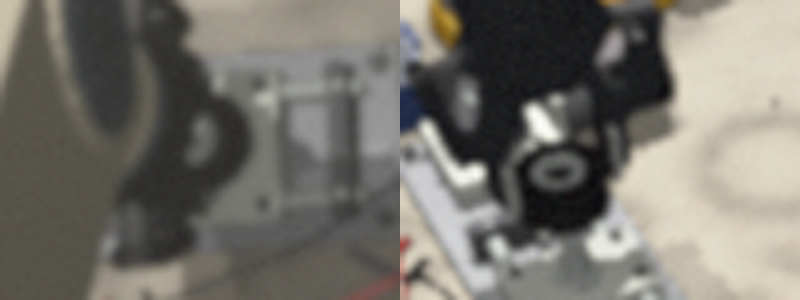

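z4 shows the hub at scene pixel (256.2,124.2), with the pulley just above the axle.

```bash
python3 - <<'E'
from h import *
np.set_printoptions(precision=1,suppress=True)
s=grab('scene');t=grab('top')
print(onz(s,256.2,124.2,112.6),r.sense()['eef_pos'])
for z in(76,80,83.5): print(z,onz(s,258.2,133.5,z),onz(t,200.8,222.8,z))
E
```

```text
[479.9  74.1 112.6] [479.8  72.6  95.5]
76 [481.3  76.7  76. ] [479.9  74.9  76. ]
80 [480.3  72.3  80. ] [479.6  73.7  80. ]
83.5 [479.4  68.4  83.5] [479.4  72.7  83.5]
```

Call:
{"name": "arm_command", "arguments": {
  "deltas": [
    {"hand": 45, "tx": 0, "ty": 0, "tz": 3, "wx": 0, "wy": 0, "wz": 0},
    {"hand": 45, "tx": 0, "ty": 0, "tz": 2, "wx": 0, "wy": 0, "wz": 0},
    {"hand": 45, "tx": 0, "ty": 0, "tz": 0, "wx": 0, "wy": 0, "wz": 0}
  ]
}}

```text
clock: 6.22
eef_pos: [479.3, 72.5, 90.1]
tcp_rot: [-3.141, 0.0, 1.623]
contact_force: [0.5, 0.2, -1.6]
opening: 0.623
grasp_force: 32.7
```

Call:
{"name": "arm_command", "arguments": {
  "deltas": [
    {"hand": 45, "tx": 0, "ty": 0, "tz": 2, "wx": 0, "wy": 0, "wz": 0},
    {"hand": 45, "tx": 0, "ty": 0, "tz": 2, "wx": 0, "wy": 0, "wz": 0},
    {"hand": 45, "tx": 0, "ty": 0, "tz": 0, "wx": 0, "wy": 0, "wz": 0}
  ]
}}

```text
clock: 6.6
eef_pos: [479.4, 72.5, 86.1]
tcp_rot: [-3.141, 0.0, 1.623]
contact_force: [-0.3, 0.4, -0.9]
opening: 0.623
grasp_force: 32.7
```

Call:
{"name": "arm_command", "arguments": {
  "deltas": [
    {"hand": 45, "tx": 0, "ty": 0, "tz": 2, "wx": 0, "wy": 0, "wz": 0},
    {"hand": 45, "tx": 0, "ty": 0, "tz": 0, "wx": 0, "wy": 0, "wz": 0}
  ]
}}

```text
clock: 6.85
eef_pos: [479.4, 72.5, 84.1]
tcp_rot: [-3.141, 0.0, 1.623]
contact_force: [-0.5, -0.5, -1.0]
opening: 0.625
grasp_force: 32.7
```

Call:
{"name": "arm_command", "arguments": {
  "deltas": [
    {"hand": 45, "tx": 0, "ty": 0, "tz": 2, "wx": 0, "wy": 0, "wz": 0},
    {"hand": 45, "tx": 0, "ty": 0, "tz": 0, "wx": 0, "wy": 0, "wz": 0}
  ]
}}

```text
clock: 7.1
eef_pos: [479.4, 72.5, 82.2]
tcp_rot: [-3.141, 0.0, 1.623]
contact_force: [-0.6, 0.8, -1.8]
opening: 0.62
grasp_force: 32.7
```

Call:
{"name": "arm_command", "arguments": {
  "deltas": [
    {"hand": 45, "tx": 0, "ty": 0, "tz": 3, "wx": 0, "wy": 0, "wz": 0},
    {"hand": 45, "tx": 0, "ty": 0, "tz": 0, "wx": 0, "wy": 0, "wz": 0}
  ]
}}

```text
clock: 7.35
eef_pos: [479.4, 72.6, 79.0]
tcp_rot: [-3.141, -0.0, 1.623]
contact_force: [0.0, 0.8, -0.9]
opening: 0.624
grasp_force: 32.7
```

Call:
{"name": "arm_command", "arguments": {
  "deltas": [
    {"hand": 45, "tx": 0, "ty": 0, "tz": 3, "wx": 0, "wy": 0, "wz": 0},
    {"hand": 45, "tx": 0, "ty": 0, "tz": 0, "wx": 0, "wy": 0, "wz": 0}
  ]
}}

```text
clock: 7.6
eef_pos: [479.4, 72.6, 76.1]
tcp_rot: [-3.141, -0.0, 1.623]
contact_force: [0.1, -0.7, -1.6]
opening: 0.623
grasp_force: 32.7
```

Call:
{"name": "arm_command", "arguments": {
  "deltas": [
    {"hand": 45, "tx": 0, "ty": 0, "tz": 3, "wx": 0, "wy": 0, "wz": 0},
    {"hand": 45, "tx": 0, "ty": 0, "tz": 0, "wx": 0, "wy": 0, "wz": 0}
  ]
}}

```text
clock: 7.85
eef_pos: [479.4, 72.6, 73.1]
tcp_rot: [-3.141, -0.0, 1.623]
contact_force: [-0.5, 0.8, -1.7]
opening: 0.628
grasp_force: 32.6
```

Call:
{"name": "arm_command", "arguments": {
  "deltas": [
    {"hand": 45, "tx": 0, "ty": 0, "tz": 3, "wx": 0, "wy": 0, "wz": 0},
    {"hand": 45, "tx": 0, "ty": 0, "tz": 0, "wx": 0, "wy": 0, "wz": 0}
  ]
}}

```text
clock: 8.1
eef_pos: [479.4, 72.6, 70.1]
tcp_rot: [-3.141, -0.0, 1.623]
contact_force: [0.7, 0.5, -2.2]
opening: 0.623
grasp_force: 32.6
```

Call:
{"name": "arm_command", "arguments": {
  "deltas": [
    {"hand": 45, "tx": 0, "ty": 0, "tz": 4, "wx": 0, "wy": 0, "wz": 0},
    {"hand": 45, "tx": 0, "ty": 0, "tz": 4, "wx": 0, "wy": 0, "wz": 0},
    {"hand": 45, "tx": 0, "ty": 0, "tz": 3, "wx": 0, "wy": 0, "wz": 0},
    {"hand": 45, "tx": 0, "ty": 0, "tz": 0, "wx": 0, "wy": 0, "wz": 0}
  ]
}}

```text
clock: 8.6
eef_pos: [479.4, 72.6, 59.0]
tcp_rot: [-3.141, -0.0, 1.623]
contact_force: [0.2, 0.6, -3.2]
opening: 0.622
grasp_force: 32.6
```

Call:
{"name": "arm_command", "arguments": {
  "deltas": [
    {"hand": 45, "tx": 0, "ty": 0, "tz": 2, "wx": 0, "wy": 0, "wz": 0},
    {"hand": 45, "tx": 0, "ty": 0, "tz": 1, "wx": 0, "wy": 0, "wz": 0},
    {"hand": 45, "tx": 0, "ty": 0, "tz": 0, "wx": 0, "wy": 0, "wz": 0}
  ]
}}

```text
clock: 8.98
eef_pos: [479.5, 72.6, 56.2]
tcp_rot: [-3.142, -0.0, 1.623]
contact_force: [1.5, 0.7, -2.7]
opening: 0.625
grasp_force: 32.7
```

Call:
{"name": "arm_command", "arguments": {
  "deltas": [
    {"hand": 45, "tx": 0, "ty": 0, "tz": 1.5, "wx": 0, "wy": 0, "wz": 0},
    {"hand": 45, "tx": 0, "ty": 0, "tz": 0, "wx": 0, "wy": 0, "wz": 0}
  ]
}}

```text
clock: 9.22
eef_pos: [479.6, 72.6, 54.7]
tcp_rot: [3.142, -0.0, 1.623]
contact_force: [0.1, 1.7, -2.1]
opening: 0.627
grasp_force: 32.7
```

Call:
{"name": "arm_command", "arguments": {
  "deltas": [
    {"hand": 45, "tx": 0, "ty": 0, "tz": 1.5, "wx": 0, "wy": 0, "wz": 0},
    {"hand": 45, "tx": 0, "ty": 0, "tz": 0, "wx": 0, "wy": 0, "wz": 0}
  ]
}}

```text
clock: 9.48
eef_pos: [479.5, 72.6, 53.2]
tcp_rot: [-3.142, -0.0, 1.623]
contact_force: [0.1, 0.9, -2.8]
opening: 0.627
grasp_force: 32.7
```

Underside is now at about 46.4.

Call:
{"name": "arm_command", "arguments": {
  "deltas": [
    {"hand": 45, "tx": 0, "ty": 0, "tz": 1, "wx": 0, "wy": 0, "wz": 0},
    {"hand": 45, "tx": 0, "ty": 0, "tz": 0, "wx": 0, "wy": 0, "wz": 0}
  ]
}}

```text
clock: 9.72
eef_pos: [479.5, 72.6, 52.2]
tcp_rot: [3.142, -0.0, 1.623]
contact_force: [0.3, 1.1, -2.5]
opening: 0.622
grasp_force: 32.7
```

Call:
{"name": "arm_command", "arguments": {
  "deltas": [
    {"hand": 45, "tx": 0, "ty": 0, "tz": 1, "wx": 0, "wy": 0, "wz": 0},
    {"hand": 45, "tx": 0, "ty": 0, "tz": 0, "wx": 0, "wy": 0, "wz": 0}
  ]
}}

```text
clock: 9.98
eef_pos: [479.5, 72.6, 51.2]
tcp_rot: [-3.142, -0.0, 1.623]
contact_force: [-0.2, 1.4, -1.3]
opening: 0.623
grasp_force: 32.7
```

Call:
{"name": "arm_command", "arguments": {
  "deltas": [
    {"hand": 45, "tx": 0, "ty": 0, "tz": 1, "wx": 0, "wy": 0, "wz": 0},
    {"hand": 45, "tx": 0, "ty": 0, "tz": 0, "wx": 0, "wy": 0, "wz": 0}
  ]
}}

```text
clock: 10.22
eef_pos: [479.5, 72.6, 50.2]
tcp_rot: [-3.142, -0.0, 1.623]
contact_force: [0.2, 0.6, -2.8]
opening: 0.624
grasp_force: 32.7
```

Call:
{"name": "arm_command", "arguments": {
  "deltas": [
    {"hand": 45, "tx": 0, "ty": 0, "tz": 1, "wx": 0, "wy": 0, "wz": 0},
    {"hand": 45, "tx": 0, "ty": 0, "tz": 0, "wx": 0, "wy": 0, "wz": 0}
  ]
}}

```text
clock: 10.48
eef_pos: [479.5, 72.6, 49.2]
tcp_rot: [-3.142, -0.0, 1.623]
contact_force: [1.1, 0.3, -1.7]
opening: 0.621
grasp_force: 32.7
```

Call:
{"name": "arm_command", "arguments": {
  "deltas": [
    {"hand": 45, "tx": 0, "ty": 0, "tz": 1, "wx": 0, "wy": 0, "wz": 0},
    {"hand": 45, "tx": 0, "ty": 0, "tz": 0, "wx": 0, "wy": 0, "wz": 0}
  ]
}}

```text
clock: 10.72
eef_pos: [479.5, 72.6, 48.2]
tcp_rot: [-3.142, -0.0, 1.623]
contact_force: [0.4, 1.3, -2.7]
opening: 0.624
grasp_force: 32.7
```

Call:
{"name": "arm_command", "arguments": {
  "deltas": [
    {"hand": 45, "tx": 0, "ty": 0, "tz": 1, "wx": 0, "wy": 0, "wz": 0},
    {"hand": 45, "tx": 0, "ty": 0, "tz": 0, "wx": 0, "wy": 0, "wz": 0}
  ]
}}

```text
clock: 10.98
eef_pos: [479.5, 72.6, 47.2]
tcp_rot: [-3.142, -0.0, 1.623]
contact_force: [0.8, 1.0, -2.5]
opening: 0.624
grasp_force: 32.7
```

Call:
{"name": "arm_command", "arguments": {
  "deltas": [
    {"hand": 45, "tx": 0, "ty": 0, "tz": 1, "wx": 0, "wy": 0, "wz": 0},
    {"hand": 45, "tx": 0, "ty": 0, "tz": 0, "wx": 0, "wy": 0, "wz": 0}
  ]
}}

```text
clock: 11.22
eef_pos: [479.5, 72.6, 46.2]
tcp_rot: [-3.142, -0.0, 1.623]
contact_force: [0.2, 0.8, -2.5]
opening: 0.621
grasp_force: 32.7
```

Call:
{"name": "arm_command", "arguments": {
  "deltas": [
    {"hand": 45, "tx": 0, "ty": 0, "tz": 1, "wx": 0, "wy": 0, "wz": 0},
    {"hand": 45, "tx": 0, "ty": 0, "tz": 0, "wx": 0, "wy": 0, "wz": 0}
  ]
}}

```text
clock: 11.48
eef_pos: [479.5, 72.6, 45.2]
tcp_rot: [3.142, -0.0, 1.623]
contact_force: [-0.3, 0.4, -2.0]
opening: 0.626
grasp_force: 32.7
```

Call:
{"name": "arm_command", "arguments": {
  "deltas": [
    {"hand": 45, "tx": 0, "ty": 0, "tz": 1, "wx": 0, "wy": 0, "wz": 0},
    {"hand": 45, "tx": 0, "ty": 0, "tz": 0, "wx": 0, "wy": 0, "wz": 0}
  ]
}}

```text
clock: 11.72
eef_pos: [479.5, 72.6, 44.2]
tcp_rot: [-3.142, -0.0, 1.623]
contact_force: [1.2, 1.0, -2.2]
opening: 0.622
grasp_force: 32.7
```

```bash
python3 - <<'E'
from h import *
s=grab('scene');t=grab('top')
a=cv2.resize(t['image'][195:255,160:240],(400,300),interpolation=cv2.INTER_CUBIC)
c=cv2.resize(s['image'][100:160,225:305],(400,300),interpolation=cv2.INTER_CUBIC)
cv2.imwrite('pics/z5.png',np.hstack([a,c])[...,::-1]); print(r.sense()['eef_pos'])
E
```

```text
[479.52310965  72.59157958  44.25627117]
```

View pics/z5.png

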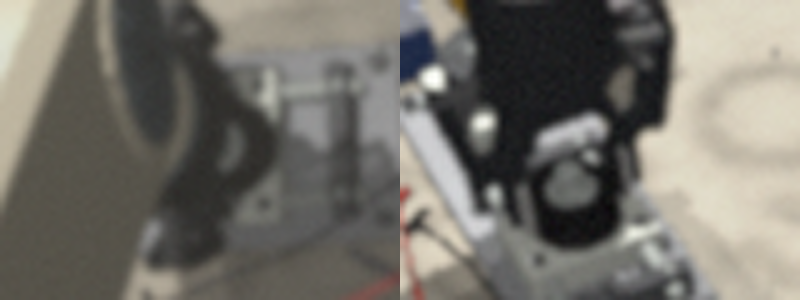

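z5 shows the axle through the bore and the pulley nearly down on the carriage.

Call:
{"name": "arm_command", "arguments": {
  "deltas": [
    {"hand": 45, "tx": 0, "ty": 0, "tz": 1, "wx": 0, "wy": 0, "wz": 0},
    {"hand": 45, "tx": 0, "ty": 0, "tz": 0, "wx": 0, "wy": 0, "wz": 0}
  ]
}}

```text
clock: 12.08
eef_pos: [479.5, 72.6, 43.2]
tcp_rot: [-3.142, -0.0, 1.623]
contact_force: [0.8, 0.1, -1.4]
opening: 0.624
grasp_force: 32.7
```

Call:
{"name": "arm_command", "arguments": {
  "deltas": [
    {"hand": 45, "tx": 0, "ty": 0, "tz": 1, "wx": 0, "wy": 0, "wz": 0},
    {"hand": 45, "tx": 0, "ty": 0, "tz": 0, "wx": 0, "wy": 0, "wz": 0}
  ]
}}

```text
clock: 12.32
eef_pos: [479.6, 72.6, 42.7]
tcp_rot: [3.141, -0.0, 1.623]
contact_force: [-1.9, 1.2, 5.9]
opening: 0.622
grasp_force: 33.3
```

Call:
{"name": "arm_command", "arguments": {
  "deltas": [
    {"hand": 45, "tx": 0, "ty": 0, "tz": 1, "wx": 0, "wy": 0, "wz": 0},
    {"hand": 45, "tx": 0, "ty": 0, "tz": 0, "wx": 0, "wy": 0, "wz": 0}
  ]
}}

```text
clock: 12.58
eef_pos: [479.7, 72.6, 42.4]
tcp_rot: [3.141, -0.0, 1.623]
contact_force: [-4.0, -0.2, 18.1]
opening: 0.625
grasp_force: 34.2
```

Call:
{"name": "arm_command", "arguments": {
  "deltas": [
    {"hand": 45, "tx": 0, "ty": 0, "tz": -1.5, "wx": 0, "wy": 0, "wz": 0},
    {"hand": 62, "tx": 0, "ty": 0, "tz": 0, "wx": 0, "wy": 0, "wz": 0},
    {"hand": 72, "tx": 0, "ty": 0, "tz": 0, "wx": 0, "wy": 0, "wz": 0},
    {"hand": 80, "tx": 0, "ty": 0, "tz": 0, "wx": 0, "wy": 0, "wz": 0},
    {"hand": 80, "tx": 0, "ty": 0, "tz": 0, "wx": 0, "wy": 0, "wz": 0}
  ]
}}

```text
clock: 13.2
eef_pos: [479.4, 72.5, 42.7]
tcp_rot: [-3.141, 0.0, 1.623]
contact_force: [0.3, -0.1, -0.0]
opening: 0.939
grasp_force: 0.0
```

Call:
{"name": "arm_command", "arguments": {
  "deltas": [
    {"hand": 80, "tx": 0, "ty": 0, "tz": -20, "wx": 0, "wy": 0, "wz": 0},
    {"hand": 80, "tx": 0, "ty": 0, "tz": -50, "wx": 0, "wy": 0, "wz": 0},
    {"hand": 80, "tx": -30, "ty": 0, "tz": -50, "wx": 0, "wy": 0, "wz": 0.1},
    {"hand": 80, "tx": -55, "ty": 0, "tz": 0, "wx": 0, "wy": 0, "wz": 0.15},
    {"hand": 50, "tx": -60, "ty": 0, "tz": 0, "wx": 0, "wy": 0, "wz": 0.15},
    {"hand": 40, "tx": -60, "ty": 0, "tz": 0, "wx": 0, "wy": 0, "wz": 0.15},
    {"hand": 40, "tx": 0, "ty": 0, "tz": 0, "wx": 0, "wy": 0, "wz": 0.15},
    {"hand": 40, "tx": 0, "ty": 0, "tz": 0, "wx": 0, "wy": 0, "wz": 0}
  ]
}}

```text
clock: 14.2
eef_pos: [445.9, -128.2, 162.8]
tcp_rot: [-3.142, -0.0, 0.922]
contact_force: [-0.0, -0.7, 0.4]
opening: 0.47
grasp_force: 0.0
```

```bash
python3 - <<'E'
from h import *
np.set_printoptions(precision=1,suppress=True)
s=grab('scene');t=grab('top')
z=lambda f,x,y,w=60,h=45:cv2.resize(f['image'][y:y+h,x:x+w],(400,300),interpolation=cv2.INTER_CUBIC)
cv2.imwrite('pics/z6.png',np.vstack([np.hstack([z(t,320,180),z(t,175,200)]),np.hstack([z(s,310,225),z(s,230,115)])])[...,::-1])
for n,f,box in(('t',t,(335,190,375,230)),('s',s,(315,230,355,272))):
    x0,y0,x1,y1=box; g=cv2.resize(f['image'][y0:y1,x0:x1],None,fx=8,fy=8,interpolation=cv2.INTER_CUBIC).astype(int)
    m=(g[...,0]-np.maximum(g[...,1],g[...,2]))>70
    c=blob(m,(0,0,999,999)); c=(c[:,0]+.5)/8-.5+[x0,y0]
    w=np.array([onz(f,*p,4)[:2] for p in c]); (cx,cy),(a,b),_=cv2.minAreaRect(w.astype(np.float32)); q=cv2.boxPoints(cv2.minAreaRect(w.astype(np.float32)))
    e=max(((q[i]-q[i-1]) for i in range(4)),key=np.linalg.norm); print(n,cx,cy,a,b,np.degrees(np.arctan2(e[1],e[0]))%180)
E
```

```text
t 508.40380859375 -332.7127380371094 36.68492889404297 21.054729461669922 44.67041
s 510.76531982421875 -330.5082092285156 40.31511688232422 22.570085525512695 45.1313
```

View pics/z6.png

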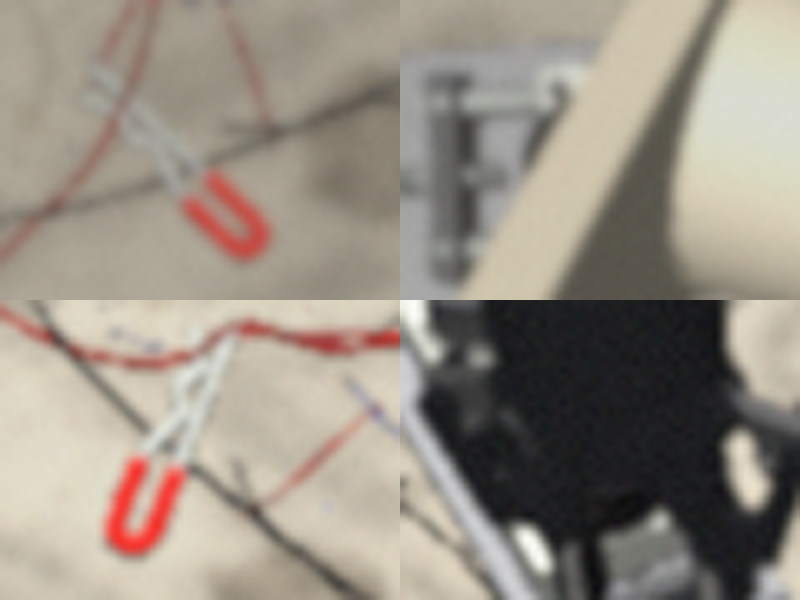

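z6 shows the clip lying flat with its red loop at the lower right and both legs heading up-left, at about 45°. The straight leg is on the right, as expected.

```bash
python3 -c "
from h import *
plan([445.9,-128.2,162.8],.922,[511.5,-329.7,40],.785,5,40)"
```

```text
[{"hand": 40, "tx": -24.2, "ty": 34.8, "tz": 24.6, "wx": 0, "wy": 0, "wz": 0.027}, {"hand": 40, "tx": -23.2, "ty": 35.4, "tz": 24.5, "wx": 0, "wy": 0, "wz": 0.027}, {"hand": 40, "tx": -22.3, "ty": 36.1, "tz": 24.6, "wx": 0, "wy": 0, "wz": 0.027}, {"hand": 40, "tx": -21.3, "ty": 36.7, "tz": 24.5, "wx": 0, "wy": 0, "wz": 0.027}, {"hand": 40, "tx": -20.3, "ty": 37.2, "tz": 24.6, "wx": 0, "wy": 0, "wz": 0.027}]
```

Call:
{"name": "arm_command", "arguments": {
  "deltas": [
    {"hand": 40, "tx": -24, "ty": 35, "tz": 24.5, "wx": 0, "wy": 0, "wz": 0.027},
    {"hand": 40, "tx": -23, "ty": 35.5, "tz": 24.5, "wx": 0, "wy": 0, "wz": 0.027},
    {"hand": 40, "tx": -22.5, "ty": 36, "tz": 24.5, "wx": 0, "wy": 0, "wz": 0.027},
    {"hand": 40, "tx": -21.5, "ty": 36.5, "tz": 24.5, "wx": 0, "wy": 0, "wz": 0.027},
    {"hand": 40, "tx": -20.5, "ty": 37, "tz": 24.5, "wx": 0, "wy": 0, "wz": 0.027},
    {"hand": 40, "tx": 0, "ty": 0, "tz": 0, "wx": 0, "wy": 0, "wz": 0},
    {"hand": 40, "tx": 0, "ty": 0, "tz": 0, "wx": 0, "wy": 0, "wz": 0}
  ]
}}

```text
clock: 15.18
eef_pos: [511.6, -327.8, 40.0]
tcp_rot: [-3.14, 0.0, 0.79]
contact_force: [0.5, 0.2, 0.3]
opening: 0.472
grasp_force: 0.0
```

Call:
{"name": "arm_command", "arguments": {
  "deltas": [
    {"hand": 40, "tx": 0, "ty": 0, "tz": 20, "wx": 0, "wy": 0, "wz": 0},
    {"hand": 40, "tx": 0, "ty": 0, "tz": 14, "wx": 0, "wy": 0, "wz": 0},
    {"hand": 40, "tx": 0, "ty": 0, "tz": 0, "wx": 0, "wy": 0, "wz": 0}
  ]
}}

```text
clock: 15.55
eef_pos: [510.6, -327.8, 4.8]
tcp_rot: [-3.139, 0.001, 0.789]
contact_force: [-0.1, -0.5, 0.6]
opening: 0.471
grasp_force: 0.0
```

Call:
{"name": "arm_command", "arguments": {
  "deltas": [
    {"hand": 40, "tx": 0, "ty": 0, "tz": 3, "wx": 0, "wy": 0, "wz": 0},
    {"hand": 10, "tx": 0, "ty": 0, "tz": 0, "wx": 0, "wy": 0, "wz": 0},
    {"hand": 10, "tx": 0, "ty": 0, "tz": 0, "wx": 0, "wy": 0, "wz": 0},
    {"hand": 10, "tx": 0, "ty": 0, "tz": 0, "wx": 0, "wy": 0, "wz": 0},
    {"hand": 10, "tx": 0, "ty": 0, "tz": 0, "wx": 0, "wy": 0, "wz": 0}
  ],
  "squeeze": 60
}}

```text
clock: 16.18
eef_pos: [512.0, -329.3, 3.7]
tcp_rot: [3.141, -0.0, 0.788]
contact_force: [-0.5, 0.4, 5.2]
opening: 0.227
grasp_force: 59.3
```

```bash
python3 -c "
from h import *
plan([512,-329.3,70],.788,[479,-55,85],1.623,6,10)"
```

```text
[{"hand": 10, "tx": 28.5, "ty": -36.1, "tz": -2.5, "wx": 0, "wy": 0, "wz": -0.139}, {"hand": 10, "tx": 33.3, "ty": -31.9, "tz": -2.5, "wx": 0, "wy": 0, "wz": -0.139}, {"hand": 10, "tx": 37.4, "ty": -26.9, "tz": -2.5, "wx": 0, "wy": 0, "wz": -0.139}, {"hand": 10, "tx": 40.7, "ty": -21.5, "tz": -2.5, "wx": 0, "wy": 0, "wz": -0.139}, {"hand": 10, "tx": 43.3, "ty": -15.6, "tz": -2.5, "wx": 0, "wy": 0, "wz": -0.139}, {"hand": 10, "tx": 45.1, "ty": -9.5, "tz": -2.5, "wx": 0, "wy": 0, "wz": -0.139}]
```

Call:
{"name": "arm_command", "arguments": {
  "deltas": [
    {"hand": 10, "tx": 0, "ty": 0, "tz": -16, "wx": 0, "wy": 0, "wz": 0},
    {"hand": 10, "tx": 0, "ty": 0, "tz": -50, "wx": 0, "wy": 0, "wz": 0}
  ]
}}

```text
clock: 16.42
eef_pos: [509.8, -327.9, 68.3]
tcp_rot: [-3.136, 0.001, 0.788]
contact_force: [0.6, 0.2, -0.2]
opening: 0.226
grasp_force: 58.9
```

Call:
{"name": "arm_command", "arguments": {
  "deltas": [
    {"hand": 10, "tx": 28.5, "ty": -36, "tz": -2.5, "wx": 0, "wy": 0, "wz": -0.139},
    {"hand": 10, "tx": 33.5, "ty": -32, "tz": -2.5, "wx": 0, "wy": 0, "wz": -0.139},
    {"hand": 10, "tx": 37.5, "ty": -27, "tz": -2.5, "wx": 0, "wy": 0, "wz": -0.139},
    {"hand": 10, "tx": 41, "ty": -21.5, "tz": -2.5, "wx": 0, "wy": 0, "wz": -0.139},
    {"hand": 10, "tx": 43.5, "ty": -15.5, "tz": -2.5, "wx": 0, "wy": 0, "wz": -0.139},
    {"hand": 10, "tx": 45, "ty": -9.5, "tz": -2.5, "wx": 0, "wy": 0, "wz": -0.139},
    {"hand": 10, "tx": 0, "ty": 0, "tz": 0, "wx": 0, "wy": 0, "wz": 0},
    {"hand": 10, "tx": 0, "ty": 0, "tz": 0, "wx": 0, "wy": 0, "wz": 0}
  ]
}}

```text
clock: 17.42
eef_pos: [479.5, -54.2, 84.9]
tcp_rot: [3.141, 0.0, 1.622]
contact_force: [1.2, -0.0, -0.8]
opening: 0.224
grasp_force: 58.9
```

```bash
python3 - <<'E'
from h import *
np.set_printoptions(precision=1,suppress=True)
s=grab('scene','s7.png');t=grab('top','t7.png')
z=lambda f,x,y,w=80,h=60:cv2.resize(f['image'][y:y+h,x:x+w],(400,300),interpolation=cv2.INTER_CUBIC)
cv2.imwrite('pics/z7.png',np.hstack([z(t,185,195),z(s,235,105)])[...,::-1]); print(r.sense()['eef_pos'],r.sense()['tcp_rot'])
E
```

```text
[479.4 -54.9  84.6] [3.1 0.  1.6]
```

View pics/z7.png

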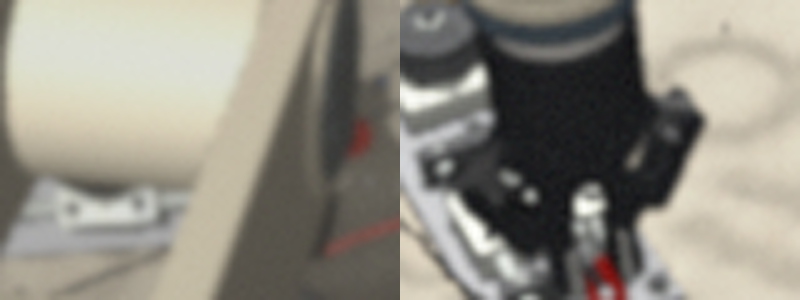

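z7: the arm hides the axle from the top camera. In the scene view the red loop is at about px (276,161), with light wire running up to (272.6,144). I'll check the geometry by projection.

```bash
python3 - <<'E'
from h import *
np.set_printoptions(precision=1,suppress=True,linewidth=250)
s=grab('scene')
im=cv2.cvtColor(cv2.imread('pics/s7.png'),cv2.COLOR_BGR2RGB).astype(int)
E=r.sense()['eef_pos'];u=np.array([-.052,.9986,0]);v=np.array([-.9986,-.052,0])
for n,x,y in(('bend',-25,0),('orig',0,0),('redR',14,-9),('redL',14,9),('mid50',50,-7),('tip',84.5,-7)):
    print(n,proj(s,E+u*x+v*y+[0,0,.3]))
print('axle',proj(s,[479.7,73,76.5]),proj(s,[479.7,73,64]))
print(im[130:172,258:290].mean(2).astype(int))
print(np.argwhere((im[...,0]-im[...,1]>70)[130:180,255:295])[:, ::-1].mean(0)+[255,130])
E
```

```text
bend [277.9 168.1]
orig [274. 162.]
redR [274.9 157.4]
redL [268.7 159.8]
mid50 [268.8 149.3]
tip [263.7 141.5]
axle [258.1 134.3] [258.7 137.6]
[[ 25  27  27 ...  64  80  73]
 [ 33  26  27 ...  68  88  90]
 [ 26  27  26 ...  56  73  79]
 ...
 [106 104  84 ... 188 189 187]
 [131 134 141 ... 188 189 188]
 [120 137 172 ... 191 190 188]]
[275.9 162.2]
```

The bright streak is the slide rod, which also shows at the same place in z5. The palm hides the clip's legs. I'll insert by feel: contact at TCP y ≈ -19 would be the leg tip missing the hole, and contact at about +4 would be the spring leg meeting the shank.

Call:
{"name": "arm_command", "arguments": {
  "deltas": [
    {"hand": 10, "tx": 0, "ty": 0.5, "tz": 11, "wx": 0, "wy": 0, "wz": 0},
    {"hand": 10, "tx": 0, "ty": 0, "tz": 10, "wx": 0, "wy": 0, "wz": 0},
    {"hand": 10, "tx": 14, "ty": 0, "tz": 0, "wx": 0, "wy": 0, "wz": 0},
    {"hand": 10, "tx": 12, "ty": 0, "tz": 0, "wx": 0, "wy": 0, "wz": 0},
    {"hand": 10, "tx": 0, "ty": 0, "tz": 0, "wx": 0, "wy": 0, "wz": 0},
    {"hand": 10, "tx": 0, "ty": 0, "tz": 0, "wx": 0, "wy": 0, "wz": 0}
  ]
}}

```text
clock: 18.32
eef_pos: [478.5, -27.8, 63.5]
tcp_rot: [3.141, 0.0, 1.623]
contact_force: [-0.6, -0.4, -0.7]
opening: 0.224
grasp_force: 58.9
```

Call:
{"name": "arm_command", "arguments": {
  "deltas": [
    {"hand": 10, "tx": 2, "ty": 0, "tz": 0, "wx": 0, "wy": 0, "wz": 0},
    {"hand": 10, "tx": 2, "ty": 0, "tz": 0, "wx": 0, "wy": 0, "wz": 0},
    {"hand": 10, "tx": 0, "ty": 0, "tz": 0, "wx": 0, "wy": 0, "wz": 0}
  ]
}}

```text
clock: 18.7
eef_pos: [478.0, -24.0, 63.3]
tcp_rot: [3.142, 0.0, 1.622]
contact_force: [-0.2, -0.1, 0.6]
opening: 0.23
grasp_force: 58.9
```

Call:
{"name": "arm_command", "arguments": {
  "deltas": [
    {"hand": 10, "tx": 2, "ty": 0, "tz": 0, "wx": 0, "wy": 0, "wz": 0},
    {"hand": 10, "tx": 0, "ty": 0, "tz": 0, "wx": 0, "wy": 0, "wz": 0}
  ]
}}

```text
clock: 18.95
eef_pos: [477.9, -22.0, 63.3]
tcp_rot: [-3.142, -0.0, 1.622]
contact_force: [0.6, -0.7, -0.7]
opening: 0.229
grasp_force: 58.9
```

Call:
{"name": "arm_command", "arguments": {
  "deltas": [
    {"hand": 10, "tx": 2, "ty": 0, "tz": 0, "wx": 0, "wy": 0, "wz": 0},
    {"hand": 10, "tx": 0, "ty": 0, "tz": 0, "wx": 0, "wy": 0, "wz": 0}
  ]
}}

```text
clock: 19.2
eef_pos: [477.8, -20.0, 63.3]
tcp_rot: [-3.142, -0.0, 1.622]
contact_force: [0.2, 1.2, -1.0]
opening: 0.229
grasp_force: 58.9
```

Call:
{"name": "arm_command", "arguments": {
  "deltas": [
    {"hand": 10, "tx": 2, "ty": 0, "tz": 0, "wx": 0, "wy": 0, "wz": 0},
    {"hand": 10, "tx": 0, "ty": 0, "tz": 0, "wx": 0, "wy": 0, "wz": 0}
  ]
}}

```text
clock: 19.45
eef_pos: [477.7, -17.9, 63.3]
tcp_rot: [-3.142, -0.0, 1.622]
contact_force: [-0.3, 0.0, -0.6]
opening: 0.228
grasp_force: 58.9
```

Call:
{"name": "arm_command", "arguments": {
  "deltas": [
    {"hand": 10, "tx": 2, "ty": 0.2, "tz": -0.3, "wx": 0, "wy": 0, "wz": 0},
    {"hand": 10, "tx": 0, "ty": 0, "tz": 0, "wx": 0, "wy": 0, "wz": 0}
  ]
}}

```text
clock: 19.7
eef_pos: [477.8, -15.9, 63.6]
tcp_rot: [3.142, -0.0, 1.622]
contact_force: [1.2, 0.2, -0.1]
opening: 0.231
grasp_force: 58.9
```

Call:
{"name": "arm_command", "arguments": {
  "deltas": [
    {"hand": 10, "tx": 2, "ty": 0, "tz": 0, "wx": 0, "wy": 0, "wz": 0},
    {"hand": 10, "tx": 0, "ty": 0, "tz": 0, "wx": 0, "wy": 0, "wz": 0}
  ]
}}

```text
clock: 19.95
eef_pos: [477.7, -14.0, 63.6]
tcp_rot: [3.142, -0.0, 1.622]
contact_force: [-0.0, 0.1, -1.2]
opening: 0.224
grasp_force: 58.9
```

Call:
{"name": "arm_command", "arguments": {
  "deltas": [
    {"hand": 10, "tx": 2, "ty": 0, "tz": 0, "wx": 0, "wy": 0, "wz": 0},
    {"hand": 10, "tx": 0, "ty": 0, "tz": 0, "wx": 0, "wy": 0, "wz": 0}
  ]
}}

```text
clock: 20.2
eef_pos: [477.6, -11.9, 63.6]
tcp_rot: [-3.142, -0.0, 1.622]
contact_force: [0.4, 0.3, -0.7]
opening: 0.226
grasp_force: 58.9
```

Call:
{"name": "arm_command", "arguments": {
  "deltas": [
    {"hand": 10, "tx": 2, "ty": 0, "tz": 0, "wx": 0, "wy": 0, "wz": 0},
    {"hand": 10, "tx": 0, "ty": 0, "tz": 0, "wx": 0, "wy": 0, "wz": 0}
  ]
}}

```text
clock: 20.45
eef_pos: [477.5, -10.0, 63.6]
tcp_rot: [-3.142, -0.0, 1.622]
contact_force: [-0.1, -0.8, -0.5]
opening: 0.227
grasp_force: 58.9
```

Call:
{"name": "arm_command", "arguments": {
  "deltas": [
    {"hand": 10, "tx": 2, "ty": 0, "tz": 0, "wx": 0, "wy": 0, "wz": 0},
    {"hand": 10, "tx": 2, "ty": 0, "tz": 0, "wx": 0, "wy": 0, "wz": 0},
    {"hand": 10, "tx": 0, "ty": 0, "tz": 0, "wx": 0, "wy": 0, "wz": 0}
  ]
}}

```text
clock: 20.82
eef_pos: [477.3, -5.9, 63.6]
tcp_rot: [-3.142, -0.0, 1.622]
contact_force: [0.6, -0.0, -0.6]
opening: 0.23
grasp_force: 58.9
```

Call:
{"name": "arm_command", "arguments": {
  "deltas": [
    {"hand": 10, "tx": 2, "ty": 0, "tz": 0, "wx": 0, "wy": 0, "wz": 0},
    {"hand": 10, "tx": 0, "ty": 0, "tz": 0, "wx": 0, "wy": 0, "wz": 0}
  ]
}}

```text
clock: 21.08
eef_pos: [477.2, -4.0, 63.6]
tcp_rot: [-3.142, -0.0, 1.622]
contact_force: [-0.1, -0.1, -0.4]
opening: 0.232
grasp_force: 58.9
```

Call:
{"name": "arm_command", "arguments": {
  "deltas": [
    {"hand": 10, "tx": 2, "ty": 0, "tz": 0, "wx": 0, "wy": 0, "wz": 0},
    {"hand": 10, "tx": 0, "ty": 0, "tz": 0, "wx": 0, "wy": 0, "wz": 0}
  ]
}}

```text
clock: 21.32
eef_pos: [477.1, -2.0, 63.6]
tcp_rot: [-3.142, -0.0, 1.622]
contact_force: [0.3, -0.3, -0.1]
opening: 0.227
grasp_force: 58.9
```

Call:
{"name": "arm_command", "arguments": {
  "deltas": [
    {"hand": 10, "tx": 2, "ty": 0, "tz": 0, "wx": 0, "wy": 0, "wz": 0},
    {"hand": 10, "tx": 0, "ty": 0, "tz": 0, "wx": 0, "wy": 0, "wz": 0}
  ]
}}

```text
clock: 21.58
eef_pos: [477.0, 0.0, 63.6]
tcp_rot: [-3.142, -0.0, 1.622]
contact_force: [-0.1, -0.6, -0.6]
opening: 0.225
grasp_force: 58.9
```

Call:
{"name": "arm_command", "arguments": {
  "deltas": [
    {"hand": 10, "tx": 2, "ty": 0, "tz": 0, "wx": 0, "wy": 0, "wz": 0},
    {"hand": 10, "tx": 0, "ty": 0, "tz": 0, "wx": 0, "wy": 0, "wz": 0}
  ]
}}

```text
clock: 21.82
eef_pos: [476.9, 2.0, 63.6]
tcp_rot: [3.142, -0.0, 1.622]
contact_force: [0.3, 0.1, -0.5]
opening: 0.227
grasp_force: 58.9
```

Call:
{"name": "arm_command", "arguments": {
  "deltas": [
    {"hand": 10, "tx": 2, "ty": 0, "tz": 0, "wx": 0, "wy": 0, "wz": 0},
    {"hand": 10, "tx": 0, "ty": 0, "tz": 0, "wx": 0, "wy": 0, "wz": 0}
  ]
}}

```text
clock: 22.08
eef_pos: [476.5, 4.0, 63.5]
tcp_rot: [-3.141, -0.0, 1.622]
contact_force: [-1.3, -0.0, -0.6]
opening: 0.229
grasp_force: 58.9
```

Call:
{"name": "arm_command", "arguments": {
  "deltas": [
    {"hand": 10, "tx": 2, "ty": 0, "tz": 0, "wx": 0, "wy": 0, "wz": 0},
    {"hand": 10, "tx": 0, "ty": 0, "tz": 0, "wx": 0, "wy": 0, "wz": 0}
  ]
}}

```text
clock: 22.32
eef_pos: [476.3, 6.0, 63.5]
tcp_rot: [-3.141, 0.0, 1.622]
contact_force: [-1.8, -0.7, -0.8]
opening: 0.228
grasp_force: 58.9
```

Call:
{"name": "arm_command", "arguments": {
  "deltas": [
    {"hand": 10, "tx": 2, "ty": 0, "tz": 0, "wx": 0, "wy": 0, "wz": 0},
    {"hand": 10, "tx": 0, "ty": 0, "tz": 0, "wx": 0, "wy": 0, "wz": 0}
  ]
}}

```text
clock: 22.58
eef_pos: [476.1, 7.9, 63.4]
tcp_rot: [-3.141, 0.0, 1.622]
contact_force: [-2.2, -2.2, -1.5]
opening: 0.229
grasp_force: 59.0
```

Call:
{"name": "arm_command", "arguments": {
  "deltas": [
    {"hand": 10, "tx": 2, "ty": 0, "tz": 0, "wx": 0, "wy": 0, "wz": 0},
    {"hand": 10, "tx": 0, "ty": 0, "tz": 0, "wx": 0, "wy": 0, "wz": 0}
  ]
}}

```text
clock: 22.82
eef_pos: [476.0, 9.9, 63.5]
tcp_rot: [-3.141, 0.0, 1.622]
contact_force: [-3.5, -2.7, -0.4]
opening: 0.227
grasp_force: 59.0
```

Call:
{"name": "arm_command", "arguments": {
  "deltas": [
    {"hand": 10, "tx": 2, "ty": 0, "tz": 0, "wx": 0, "wy": 0, "wz": 0},
    {"hand": 10, "tx": 0, "ty": 0, "tz": 0, "wx": 0, "wy": 0, "wz": 0}
  ]
}}

```text
clock: 23.08
eef_pos: [475.9, 11.8, 63.4]
tcp_rot: [-3.141, 0.0, 1.622]
contact_force: [-3.1, -3.6, -0.6]
opening: 0.226
grasp_force: 59.0
```

Call:
{"name": "arm_command", "arguments": {
  "deltas": [
    {"hand": 10, "tx": 2, "ty": 0, "tz": 0, "wx": 0, "wy": 0, "wz": 0},
    {"hand": 10, "tx": 0, "ty": 0, "tz": 0, "wx": 0, "wy": 0, "wz": 0}
  ]
}}

```text
clock: 23.32
eef_pos: [475.9, 13.8, 63.5]
tcp_rot: [-3.141, 0.0, 1.622]
contact_force: [-4.2, -4.4, -1.0]
opening: 0.225
grasp_force: 59.0
```

Call:
{"name": "arm_command", "arguments": {
  "deltas": [
    {"hand": 10, "tx": 2, "ty": 0, "tz": 0, "wx": 0, "wy": 0, "wz": 0},
    {"hand": 10, "tx": 0, "ty": 0, "tz": 0, "wx": 0, "wy": 0, "wz": 0}
  ]
}}

```text
clock: 23.58
eef_pos: [475.7, 15.8, 63.4]
tcp_rot: [-3.141, 0.0, 1.622]
contact_force: [-3.6, -4.1, -0.8]
opening: 0.228
grasp_force: 59.0
```

Call:
{"name": "arm_command", "arguments": {
  "deltas": [
    {"hand": 10, "tx": 2, "ty": -0.5, "tz": 0, "wx": 0, "wy": 0, "wz": 0},
    {"hand": 10, "tx": 2, "ty": 0, "tz": 0, "wx": 0, "wy": 0, "wz": 0},
    {"hand": 10, "tx": 0, "ty": 0, "tz": 0, "wx": 0, "wy": 0, "wz": 0}
  ]
}}

```text
clock: 23.95
eef_pos: [475.4, 19.9, 63.5]
tcp_rot: [-3.141, 0.0, 1.622]
contact_force: [-3.5, -2.9, -2.3]
opening: 0.228
grasp_force: 58.9
```

Call:
{"name": "arm_command", "arguments": {
  "deltas": [
    {"hand": 10, "tx": 2, "ty": 0, "tz": 0, "wx": 0, "wy": 0, "wz": 0},
    {"hand": 10, "tx": 2, "ty": 0, "tz": 0, "wx": 0, "wy": 0, "wz": 0},
    {"hand": 10, "tx": 0, "ty": 0, "tz": 0, "wx": 0, "wy": 0, "wz": 0}
  ]
}}

```text
clock: 24.32
eef_pos: [475.1, 23.9, 63.5]
tcp_rot: [-3.141, 0.0, 1.622]
contact_force: [-3.6, -1.7, -0.8]
opening: 0.233
grasp_force: 59.0
```

Call:
{"name": "arm_command", "arguments": {
  "deltas": [
    {"hand": 10, "tx": 2, "ty": 0, "tz": 0, "wx": 0, "wy": 0, "wz": 0},
    {"hand": 10, "tx": 0, "ty": 0, "tz": 0, "wx": 0, "wy": 0, "wz": 0}
  ]
}}

```text
clock: 24.58
eef_pos: [475.0, 25.8, 63.5]
tcp_rot: [-3.141, -0.0, 1.622]
contact_force: [-3.8, -3.3, -0.8]
opening: 0.226
grasp_force: 59.0
```

Call:
{"name": "arm_command", "arguments": {
  "deltas": [
    {"hand": 10, "tx": 2, "ty": 0, "tz": 0, "wx": 0, "wy": 0, "wz": 0},
    {"hand": 10, "tx": 0, "ty": 0, "tz": 0, "wx": 0, "wy": 0, "wz": 0}
  ]
}}

```text
clock: 24.82
eef_pos: [474.9, 27.8, 63.5]
tcp_rot: [-3.141, -0.0, 1.622]
contact_force: [-3.7, -2.6, -1.5]
opening: 0.228
grasp_force: 59.0
```

Call:
{"name": "arm_command", "arguments": {
  "deltas": [
    {"hand": 10, "tx": 2, "ty": 0, "tz": 0, "wx": 0, "wy": 0, "wz": 0},
    {"hand": 10, "tx": 0, "ty": 0, "tz": 0, "wx": 0, "wy": 0, "wz": 0}
  ]
}}

```text
clock: 25.08
eef_pos: [474.8, 29.8, 63.6]
tcp_rot: [-3.141, 0.0, 1.622]
contact_force: [-4.4, -2.5, -0.0]
opening: 0.23
grasp_force: 59.0
```

Call:
{"name": "arm_command", "arguments": {
  "deltas": [
    {"hand": 10, "tx": 2, "ty": 0, "tz": 0, "wx": 0, "wy": 0, "wz": 0},
    {"hand": 10, "tx": 0, "ty": 0, "tz": 0, "wx": 0, "wy": 0, "wz": 0}
  ]
}}

```text
clock: 25.32
eef_pos: [474.6, 32.0, 63.5]
tcp_rot: [-3.141, -0.0, 1.622]
contact_force: [-3.9, -1.7, 0.1]
opening: 0.227
grasp_force: 59.0
```

Call:
{"name": "arm_command", "arguments": {
  "deltas": [
    {"hand": 10, "tx": 2, "ty": 0, "tz": 0, "wx": 0, "wy": 0, "wz": 0},
    {"hand": 10, "tx": 0, "ty": 0, "tz": 0, "wx": 0, "wy": 0, "wz": 0}
  ]
}}

```text
clock: 25.58
eef_pos: [474.6, 34.2, 63.5]
tcp_rot: [-3.141, -0.001, 1.622]
contact_force: [-5.8, 0.5, -0.6]
opening: 0.225
grasp_force: 59.0
```

Call:
{"name": "arm_command", "arguments": {
  "deltas": [
    {"hand": 10, "tx": 2, "ty": 0, "tz": 0, "wx": 0, "wy": 0, "wz": 0},
    {"hand": 10, "tx": 0, "ty": 0, "tz": 0, "wx": 0, "wy": 0, "wz": 0}
  ]
}}

```text
clock: 25.82
eef_pos: [474.5, 36.2, 63.6]
tcp_rot: [-3.141, -0.0, 1.622]
contact_force: [-4.9, 2.0, -0.6]
opening: 0.225
grasp_force: 59.0
```

Call:
{"name": "arm_command", "arguments": {
  "deltas": [
    {"hand": 10, "tx": 2, "ty": 0, "tz": 0, "wx": 0, "wy": 0, "wz": 0},
    {"hand": 10, "tx": 0, "ty": 0, "tz": 0, "wx": 0, "wy": 0, "wz": 0}
  ]
}}

```text
clock: 26.08
eef_pos: [474.5, 38.3, 63.6]
tcp_rot: [-3.141, -0.001, 1.622]
contact_force: [-6.0, 3.6, -0.3]
opening: 0.22
grasp_force: 59.0
```

Call:
{"name": "arm_command", "arguments": {
  "deltas": [
    {"hand": 10, "tx": 1, "ty": -0.7, "tz": 0, "wx": 0, "wy": 0, "wz": 0},
    {"hand": 10, "tx": 0, "ty": 0, "tz": 0, "wx": 0, "wy": 0, "wz": 0}
  ]
}}

```text
clock: 26.32
eef_pos: [474.2, 39.2, 63.7]
tcp_rot: [3.141, -0.0, 1.622]
contact_force: [-3.9, 3.4, -1.1]
opening: 0.227
grasp_force: 59.0
```

Call:
{"name": "arm_command", "arguments": {
  "deltas": [
    {"hand": 10, "tx": 1, "ty": 0, "tz": 0, "wx": 0, "wy": 0, "wz": 0},
    {"hand": 10, "tx": 0, "ty": 0, "tz": 0, "wx": 0, "wy": 0, "wz": 0}
  ]
}}

```text
clock: 26.58
eef_pos: [474.1, 39.9, 63.7]
tcp_rot: [3.141, -0.0, 1.622]
contact_force: [-2.8, 3.3, -0.9]
opening: 0.226
grasp_force: 59.0
```

Call:
{"name": "arm_command", "arguments": {
  "deltas": [
    {"hand": 10, "tx": 1, "ty": 0, "tz": 0, "wx": 0, "wy": 0, "wz": 0},
    {"hand": 10, "tx": 0, "ty": 0, "tz": 0, "wx": 0, "wy": 0, "wz": 0}
  ]
}}

```text
clock: 26.82
eef_pos: [474.0, 41.0, 63.7]
tcp_rot: [3.141, -0.0, 1.622]
contact_force: [-3.0, 2.3, 0.0]
opening: 0.226
grasp_force: 59.0
```

Call:
{"name": "arm_command", "arguments": {
  "deltas": [
    {"hand": 10, "tx": 1, "ty": 0, "tz": 0, "wx": 0, "wy": 0, "wz": 0},
    {"hand": 10, "tx": 0, "ty": 0, "tz": 0, "wx": 0, "wy": 0, "wz": 0}
  ]
}}

```text
clock: 27.08
eef_pos: [473.8, 41.8, 63.6]
tcp_rot: [3.141, 0.0, 1.622]
contact_force: [-2.4, 2.2, -0.2]
opening: 0.227
grasp_force: 59.0
```

Call:
{"name": "arm_command", "arguments": {
  "deltas": [
    {"hand": 10, "tx": 1, "ty": 0, "tz": 0, "wx": 0, "wy": 0, "wz": 0},
    {"hand": 10, "tx": 0, "ty": 0, "tz": 0, "wx": 0, "wy": 0, "wz": 0}
  ]
}}

```text
clock: 27.32
eef_pos: [473.8, 42.9, 63.6]
tcp_rot: [3.141, -0.0, 1.622]
contact_force: [-2.6, 1.8, -0.8]
opening: 0.228
grasp_force: 59.0
```

Call:
{"name": "arm_command", "arguments": {
  "deltas": [
    {"hand": 10, "tx": 1, "ty": 0, "tz": 0, "wx": 0, "wy": 0, "wz": 0},
    {"hand": 10, "tx": 0, "ty": 0, "tz": 0, "wx": 0, "wy": 0, "wz": 0}
  ]
}}

```text
clock: 27.58
eef_pos: [473.9, 43.8, 63.7]
tcp_rot: [3.141, 0.0, 1.622]
contact_force: [-0.8, 0.5, -0.5]
opening: 0.231
grasp_force: 59.0
```

Call:
{"name": "arm_command", "arguments": {
  "deltas": [
    {"hand": 10, "tx": 1, "ty": 0, "tz": 0, "wx": 0, "wy": 0, "wz": 0},
    {"hand": 10, "tx": 0, "ty": 0, "tz": 0, "wx": 0, "wy": 0, "wz": 0}
  ]
}}

```text
clock: 27.82
eef_pos: [473.8, 44.8, 63.7]
tcp_rot: [3.141, 0.0, 1.622]
contact_force: [0.7, 0.2, -0.1]
opening: 0.228
grasp_force: 59.0
```

Call:
{"name": "arm_command", "arguments": {
  "deltas": [
    {"hand": 10, "tx": 1, "ty": 0, "tz": 0, "wx": 0, "wy": 0, "wz": 0},
    {"hand": 10, "tx": 0, "ty": 0, "tz": 0, "wx": 0, "wy": 0, "wz": 0}
  ]
}}

```text
clock: 28.08
eef_pos: [473.5, 45.8, 63.6]
tcp_rot: [3.142, 0.0, 1.622]
contact_force: [0.4, -0.3, -0.3]
opening: 0.229
grasp_force: 59.0
```

Call:
{"name": "arm_command", "arguments": {
  "deltas": [
    {"hand": 10, "tx": 1, "ty": 0, "tz": 0, "wx": 0, "wy": 0, "wz": 0},
    {"hand": 10, "tx": 0, "ty": 0, "tz": 0, "wx": 0, "wy": 0, "wz": 0}
  ]
}}

```text
clock: 28.32
eef_pos: [473.3, 46.7, 63.6]
tcp_rot: [-3.141, 0.0, 1.622]
contact_force: [-0.2, -1.7, -0.0]
opening: 0.227
grasp_force: 59.0
```

Call:
{"name": "arm_command", "arguments": {
  "deltas": [
    {"hand": 10, "tx": 1, "ty": 0, "tz": 0, "wx": 0, "wy": 0, "wz": 0},
    {"hand": 10, "tx": 0, "ty": 0, "tz": 0, "wx": 0, "wy": 0, "wz": 0}
  ]
}}

```text
clock: 28.58
eef_pos: [473.2, 47.5, 63.5]
tcp_rot: [-3.141, 0.0, 1.622]
contact_force: [-0.9, -4.3, -1.1]
opening: 0.227
grasp_force: 59.0
```

Call:
{"name": "arm_command", "arguments": {
  "deltas": [
    {"hand": 10, "tx": 1, "ty": 0, "tz": 0, "wx": 0, "wy": 0, "wz": 0},
    {"hand": 10, "tx": 0, "ty": 0, "tz": 0, "wx": 0, "wy": 0, "wz": 0}
  ]
}}

```text
clock: 28.82
eef_pos: [473.0, 48.2, 63.5]
tcp_rot: [-3.141, 0.001, 1.622]
contact_force: [-1.0, -6.7, -0.1]
opening: 0.235
grasp_force: 59.0
```

```bash
python3 - <<'E'
from h import *
s=grab('scene','s8.png');t=grab('top','t8.png')
z=lambda f,x,y,w=80,h=60:cv2.resize(f['image'][y:y+h,x:x+w],(400,300),interpolation=cv2.INTER_CUBIC)
im=t['image'].astype(int)
# visible white carriage in top view, and red
for y in range(206,246,3): print(y,''.join('%4d'%im[y,x].min() for x in range(186,226)))
E
```

```text
206   76  75  79  95 121 129 110  86  67  60  57  55  54  56  54  55  57  58  59  60  59  55  53  61  89 118 136 142 144 144 145 144 142 143 145 144 144 145 141 137
209   74  73  76  86 102 117 110  89  69  61  60  56  54  52  51  55  56  56  55  53  52  51  49  50  59  83 118 137 143 144 145 145 144 143 143 144 141 139 129 112
212   76  76  76  80 103 120 117  95  76  65  59  57  56  55  53  56  56  59  65  65  61  52  48  49  64  96 122 123 111 104 103 102 100 101 100 102 112 133 137 129
215   75  75  74  76  83  94  96  87  77  66  60  58  56  56  54  58  55  60  73  80  73  65  54  50  50  66  84  91  94  90  88  86  86  91  89  90  88  96  98 100
218   76  76  74  77  78  84  93  92  85  74  67  61  58  56  54  56  55  62  74  81  81  68  57  50  45  46  54  76  96  99  92  89  90  91  90  90  90 102 114 113
221   76  74  73  73  75  80  86  89  87  82  69  58  56  55  56  55  56  60  73  82  79  71  56  50  46  46  47  45  52  59  69  72  76  83  85  88  88  95  98 101
224   73  74  73  74  74  77  79  85  89  86  74  66  58  57  56  59  61  69  79  80  73  62  53  45  46  45  
[... 509 characters left out ...]
  87  87  89  90  92  90  93  94  96  93
236   75  73  74  73  73  72  73  74  73  73  75  74  72  73  67  58  46  45  45  44  46  46  48  49  51  62  75  86  91  93  91  93  95  94  94  93  92  93  91  88
239   71  72  73  74  74  73  74  73  73  73  74  73  72  72  65  60  54  51  47  46  49  48  46  47  45  48  60  78  88  91  89  90  90  91  92  91  90  89  89  86
242   73  73  73  73  73  75  74  73  73  72  73  73  72  67  65  61  63  57  56  54  57  56  54  47  49  62  77  86  91  91  91  91  90  88  87  85  82  80  81  84
245   73  71  74  74  72  74  73  73  71  72  72  70  61  55  59  61  64  61  56  48  50  47  47  50  61  72  78  80  81  81  72  69  74  75  76  79  80  80  84  85
```

Call:
{"name": "arm_command", "arguments": {
  "deltas": [
    {"hand": 10, "tx": 1, "ty": 0, "tz": 0, "wx": 0, "wy": 0, "wz": 0},
    {"hand": 10, "tx": 0, "ty": 0, "tz": 0, "wx": 0, "wy": 0, "wz": 0}
  ]
}}

```text
clock: 29.18
eef_pos: [472.9, 49.0, 63.5]
tcp_rot: [-3.141, 0.001, 1.622]
contact_force: [-0.5, -8.0, -0.2]
opening: 0.225
grasp_force: 59.0
```

Call:
{"name": "arm_command", "arguments": {
  "deltas": [
    {"hand": 10, "tx": 0.7, "ty": 0, "tz": 0, "wx": 0, "wy": 0, "wz": 0},
    {"hand": 10, "tx": 0, "ty": 0, "tz": 0, "wx": 0, "wy": 0, "wz": 0}
  ]
}}

```text
clock: 29.42
eef_pos: [472.9, 49.4, 63.5]
tcp_rot: [-3.141, 0.002, 1.623]
contact_force: [0.1, -10.7, -0.0]
opening: 0.23
grasp_force: 59.0
```

Call:
{"name": "arm_command", "arguments": {
  "deltas": [
    {"hand": 10, "tx": 0.5, "ty": 0, "tz": 0, "wx": 0, "wy": 0, "wz": 0},
    {"hand": 10, "tx": 0, "ty": 0, "tz": 0, "wx": 0, "wy": 0, "wz": 0}
  ]
}}

```text
clock: 29.68
eef_pos: [472.8, 49.7, 63.4]
tcp_rot: [-3.141, 0.002, 1.623]
contact_force: [-0.8, -13.4, 0.0]
opening: 0.226
grasp_force: 59.0
```

Call:
{"name": "arm_command", "arguments": {
  "deltas": [
    {"hand": 10, "tx": 0, "ty": 0, "tz": 0, "wx": 0, "wy": 0, "wz": 0},
    {"hand": 10, "tx": 0, "ty": 0, "tz": 0, "wx": 0, "wy": 0, "wz": 0}
  ]
}}

```text
clock: 29.92
eef_pos: [472.8, 49.7, 63.5]
tcp_rot: [-3.141, 0.002, 1.623]
contact_force: [-0.6, -12.9, -0.0]
opening: 0.23
grasp_force: 59.0
```

Call:
{"name": "arm_command", "arguments": {
  "deltas": [
    {"hand": 10, "tx": -2, "ty": 0, "tz": 0, "wx": 0, "wy": 0, "wz": 0},
    {"hand": 10, "tx": -1.2, "ty": 0, "tz": 0, "wx": 0, "wy": 0, "wz": 0},
    {"hand": 10, "tx": 0, "ty": 0, "tz": 0, "wx": 0, "wy": 0, "wz": 0}
  ]
}}

```text
clock: 30.3
eef_pos: [473.2, 47.6, 63.5]
tcp_rot: [-3.141, 0.0, 1.622]
contact_force: [-0.9, -5.8, -0.1]
opening: 0.228
grasp_force: 59.0
```

Call:
{"name": "arm_command", "arguments": {
  "deltas": [
    {"hand": 26, "tx": 0, "ty": 0, "tz": 0, "wx": 0, "wy": 0, "wz": 0},
    {"hand": 35, "tx": 0, "ty": 0, "tz": 0, "wx": 0, "wy": 0, "wz": 0},
    {"hand": 45, "tx": 0, "ty": 0, "tz": 0, "wx": 0, "wy": 0, "wz": 0},
    {"hand": 45, "tx": 0, "ty": 0, "tz": 0, "wx": 0, "wy": 0, "wz": 0},
    {"hand": 45, "tx": 0, "ty": 0, "tz": -15, "wx": 0, "wy": 0, "wz": 0},
    {"hand": 45, "tx": 0, "ty": 0, "tz": -50, "wx": 0, "wy": 0, "wz": 0},
    {"hand": 45, "tx": 0, "ty": 0, "tz": -50, "wx": 0, "wy": 0, "wz": 0},
    {"hand": 45, "tx": 0, "ty": 0, "tz": -50, "wx": 0, "wy": 0, "wz": 0}
  ]
}}

```text
clock: 31.3
eef_pos: [473.1, 47.8, 231.3]
tcp_rot: [3.141, -0.0, 1.622]
contact_force: [1.5, -0.3, 0.2]
opening: 0.526
grasp_force: 0.0
```

Call:
{"name": "arm_command", "arguments": {
  "deltas": [
    {"hand": 45, "tx": -50, "ty": -40, "tz": 0, "wx": 0, "wy": 0, "wz": 0},
    {"hand": 45, "tx": -50, "ty": -40, "tz": 0, "wx": 0, "wy": 0, "wz": 0},
    {"hand": 45, "tx": -50, "ty": -40, "tz": 0, "wx": 0, "wy": 0, "wz": 0},
    {"hand": 45, "tx": -50, "ty": -20, "tz": 0, "wx": 0, "wy": 0, "wz": 0},
    {"hand": 45, "tx": -50, "ty": 0, "tz": 0, "wx": 0, "wy": 0, "wz": 0},
    {"hand": 45, "tx": -50, "ty": 0, "tz": 0, "wx": 0, "wy": 0, "wz": 0},
    {"hand": 45, "tx": -50, "ty": 0, "tz": 0, "wx": 0, "wy": 0, "wz": 0},
    {"hand": 45, "tx": 0, "ty": 0, "tz": 0, "wx": 0, "wy": 0, "wz": 0}
  ]
}}

```text
clock: 32.3
eef_pos: [354.2, -308.1, 229.6]
tcp_rot: [3.14, 0.002, 1.619]
contact_force: [-0.5, 0.9, -0.2]
opening: 0.527
grasp_force: 0.0
```

```bash
python3 - <<'E'
from h import *
s=grab('scene','s9.png');t=grab('top','t9.png')
z=lambda f,x,y,w=80,h=60:cv2.resize(f['image'][y:y+h,x:x+w],(400,300),interpolation=cv2.INTER_CUBIC)
cv2.imwrite('pics/z9.png',np.hstack([z(t,165,195),z(s,225,110)])[...,::-1]); print(r.sense()['eef_pos'])
E
```

```text
[ 353.66831902 -305.12724889  229.02699703]
```

View pics/z9.png

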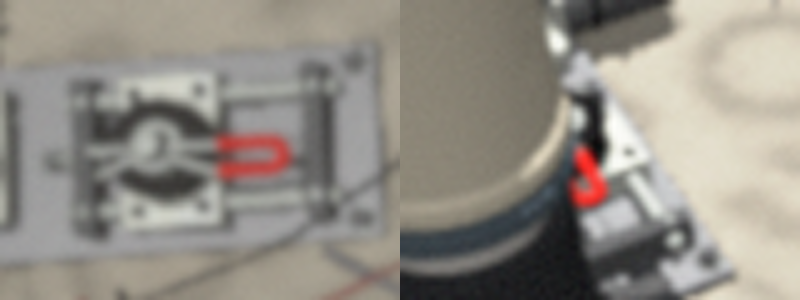

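z9 shows the pulley seated flat and the clip's leg through the axle, with its tip out on the far side. The spring leg bows round the shank at about (150,155). I'll check the loop distance numerically.

```bash
python3 - <<'E'
from h import *
np.set_printoptions(precision=1,suppress=True)
t=grab('top'); P=lambda x,y:((x+.5)/5-.5+165,(y+.5)/5-.5+195)
ax=onz(t,*P(155,145),76.5); e1=onz(t,*P(216,155),64); e2=onz(t,*P(292,155),64); tip=onz(t,*P(88,150),64)
print(ax,e1,e2,'d axle-origin',ax[1]-(e1[1]-14),ax[1]-(e2[1]+25),'tip',tip)
p=onz(t,*P(158,148),60);print('pulley',p)
E
```

```text
[478.   88.3  76.5] [473.2  59.6  64. ] [472.6  19.4  64. ] d axle-origin 42.68110780336497 43.908981148740736 tip [476.8 127.5  64. ]
pulley [477.6  91.6  60. ]
```

```bash
python3 -c "
from rig import r
print(r.sign_off())"
```

```text
the job is handed in; nothing more can be done
None
```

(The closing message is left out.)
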